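# Rock three sealed gearbox cases and sort the rattlers

## Task

Each of the three sealed gearbox cases lies on its own little see-saw: press an end down and let go, and a case with a loose piece inside keeps its see-saw down while a solid one rocks back level. Lay every rattler flat in the red returns crate and seat every solid case fully home in the tray pocket cut to its outline, setting them down rather than dropping them. Leave the bell, handles, vent cover, shim pack and hinge arm where they are.

Things in the scene. Friction and masses are not known exactly. Their poses are not given: they have to be found in the camera images.
- nose_case (a point): sealed grey gearbox case, body 78 x 36 x 38 mm (x, y, z), 0.28 kg; point at the body's centre, 19 mm above its underside, x along its length. A black nose, 14 mm long and 16 mm wide, full height, sticks out in the middle of its +x end. Starts on its own rocker over the pivot, x the same way. May be a rattler: one or two of the three are, and it changes.
- ear_case (a point): sealed grey gearbox case, body 78 x 36 x 38 mm (x, y, z), 0.28 kg; point at the body's centre, 19 mm above its underside, x along its length. A black ear, full height, sticks out 12 mm from its +y side, from 16 to 36 mm on the +x side of the centre. Starts on its own rocker over the pivot, x the same way. May be a rattler: one or two of the three are, and it changes.
- step_case (a point): sealed grey gearbox case, body 78 x 36 x 38 mm (x, y, z), 0.28 kg; point at the body's centre, 19 mm above its underside, x along its length. A black step, 7 mm long and 30 mm wide, full height, sticks out of its +x end. Starts on its own rocker over the pivot, x the same way. May be a rattler: one or two of the three are, and it changes.
- rocker_nose (a joint): tilt (rad) of the see-saw board under the nose case: 0 level, positive with the orange paddle down, stops at +-0.22. A weak spring levels it; 1 N on the paddle tips it fully. Tipped over 0.1, a loose piece (80 g) slides to the low end within 0.5 s and keeps the board near the stop; a solid case is back within 0.08 of level a second after release.
- rocker_ear (a joint): tilt (rad) of the see-saw board under the ear case: 0 level, positive with the orange paddle down, stops at +-0.22. A weak spring levels it; 1 N on the paddle tips it fully. Tipped over 0.1, a loose piece (80 g) slides to the low end within 0.5 s and keeps the board near the stop; a solid case is back within 0.08 of level a second after release.
- rocker_step (a joint): tilt (rad) of the see-saw board under the step case: 0 level, positive with the orange paddle down, stops at +-0.22. A weak spring levels it; 1 N on the paddle tips it fully. Tipped over 0.1, a loose piece (80 g) slides to the low end within 0.5 s and keeps the board near the stop; a solid case is back within 0.08 of level a second after release.
- paddle_nose (a point): top centre of the orange paddle (28 x 40 mm) of the nose case's rocker, 62 mm from the pivot at its -x end, 28.7 mm above the counter when level, 13.5 mm lower at the stop. Board 156 x 46 x 4 mm, its top 28 mm above the counter; lips 5 mm high along the case's sides and at its paddle end.
- paddle_ear (a point): top centre of the orange paddle (28 x 40 mm) of the ear case's rocker, 62 mm from the pivot at its -x end, 28.7 mm above the counter when level, 13.5 mm lower at the stop. Board 156 x 46 x 4 mm, its top 28 mm above the counter; lips 5 mm high along the case's sides and at its paddle end.
- paddle_step (a point): top centre of the orange paddle (28 x 40 mm) of the step case's rocker, 62 mm from the pivot at its -x end, 28.7 mm above the counter when level, 13.5 mm lower at the stop. Board 156 x 46 x 4 mm, its top 28 mm above the counter; lips 5 mm high along the case's sides and at its paddle end.
- pocket_nose (a point): floor centre of the tray pocket cut to the nose case's outline (middle of the 78 x 36 mm part), 4 mm play all round; takes only that case, x along the pocket's x, whose centre is then 19 mm above this point. Fixed black tray 122 x 236 x 15 mm, three yellow-floored pockets 10 mm deep side by side, floors 5 mm above the counter.
- pocket_ear (a point): floor centre of the tray pocket cut to the ear case's outline (middle of the 78 x 36 mm part), 4 mm play all round; takes only that case, x along the pocket's x, whose centre is then 19 mm above this point. Fixed black tray 122 x 236 x 15 mm, three yellow-floored pockets 10 mm deep side by side, floors 5 mm above the counter.
- pocket_step (a point): floor centre of the tray pocket cut to the step case's outline (middle of the 78 x 36 mm part), 4 mm play all round; takes only that case, x along the pocket's x, whose centre is then 19 mm above this point. Fixed black tray 122 x 236 x 15 mm, three yellow-floored pockets 10 mm deep side by side, floors 5 mm above the counter.
- crate_floor (a point): centre of the inner floor (5 mm above the counter) of the red open returns crate, fixed, inside 140 mm along its x and 210 mm along its y, walls 5 mm thick, rim 42 mm above the counter; tray and crate may change sides of the counter.
- bell: chrome desk bell, 90 mm across, 53 mm high; origin under its centre. To be left alone.
- handle_1: white uPVC window handle lying along its x, 155 mm long (from -70 to +85 mm), 30 mm wide, 34 mm high; origin on the counter. To be left alone.
- handle_2: a second white window handle like handle_1. To be left alone.
- vent_cover: copper trickle vent cover, 24 x 200 mm (long along y), 10 mm high; origin under its centre. To be left alone.
- shim_pack: blue glazing shim pack, a rigid case 60 x 85 x 30 mm high; origin under its centre. To be left alone.
- hinge_arm: flat stainless friction hinge arm, about 30 x 240 mm (long along y), 8 mm high; origin under its middle. To be left alone.
- corner_sample: fixed white frame-corner sample on a 90 x 90 mm foot, 163 mm high, an obstacle; origin under its centre

How it is judged:
At the end, for the whole second after the job is handed in: each case with a loose piece inside lies flat (0.12 rad) on the floor of the red crate; each solid case lies at the bottom of the tray pocket of its own outline (within 8 mm of its centre, not over 4 mm high, tilt under 0.06 rad, aligned within 0.2 rad); all at rest (((distance between any of loose_piece_1_center, loose_piece_2_center and nose_case below 0.032 m and x of nose_case in the frame of crate_floor between -0.075 and 0.075 m and y of nose_case in the frame of crate_floor between -0.11 and 0.11 m and z of nose_case in the frame of crate_floor between 0.01 and 0.025 m and angle between nose_case's own z axis and vertical below 0.12 rad) or (not (distance between any of loose_piece_1_center, loose_piece_2_center and nose_case below 0.032 m) and z of nose_case in the frame of pocket_nose between 0.01 and 0.023 m and horizontal distance between nose_case and pocket_nose below 0.008 m and angle between nose_case's own z axis and vertical below 0.06 rad and angle between the x axis of nose_case and the x axis of pocket_nose, either way round below 0.2 rad)) and linear speed of each of case_nose, case_ear, case_step below 0.02 m/s and ((distance between any of loose_piece_1_center, loose_piece_2_center and ear_case below 0.032 m and x of ear_case in the frame of crate_floor between -0.075 and 0.075 m and y of ear_case in the frame of crate_floor between -0.11 and 0.11 m and z of ear_case in the frame of crate_floor between 0.01 and 0.025 m and angle between ear_case's own z axis and vertical below 0.12 rad) or (not (distance between any of loose_piece_1_center, loose_piece_2_center and ear_case below 0.032 m) and z of ear_case in the frame of pocket_ear between 0.01 and 0.023 m and horizontal distance between ear_case and pocket_ear below 0.008 m and angle between ear_case's own z axis and vertical below 0.06 rad and angle between the x axis of ear_case and the x axis of pocket_ear, either way round below 0.2 rad)) and ((distance between any of loose_piece_1_center, loose_piece_2_center and step_case below 0.032 m and x of step_case in the frame of crate_floor between -0.075 and 0.075 m and y of step_case in the frame of crate_floor between -0.11 and 0.11 m and z of step_case in the frame of crate_floor between 0.01 and 0.025 m and angle between step_case's own z axis and vertical below 0.12 rad) or (not (distance between any of loose_piece_1_center, loose_piece_2_center and step_case below 0.032 m) and z of step_case in the frame of pocket_step between 0.01 and 0.023 m and horizontal distance between step_case and pocket_step below 0.008 m and angle between step_case's own z axis and vertical below 0.06 rad and angle between the x axis of step_case and the x axis of pocket_step, either way round below 0.2 rad))); the robot touches nothing.
It fails at once if the bell, a handle, the vent cover, the shim pack or the hinge arm is pushed more than 20 mm or tipped ((distance of bell from where it was at the start of the episode above 0.02 m or angle between bell's own z axis and vertical above 0.35 rad) or (distance of handle_1 from where it was at the start of the episode above 0.02 m or angle between handle_1's own z axis and vertical above 0.35 rad) or (distance of handle_2 from where it was at the start of the episode above 0.02 m or angle between handle_2's own z axis and vertical above 0.35 rad) or (distance of vent_cover from where it was at the start of the episode above 0.02 m or angle between vent_cover's own z axis and vertical above 0.35 rad) or (distance of shim_pack from where it was at the start of the episode above 0.02 m or angle between shim_pack's own z axis and vertical above 0.35 rad) or (distance of hinge_arm from where it was at the start of the episode above 0.02 m or angle between hinge_arm's own z axis and vertical above 0.35 rad)).
It fails at once if a case is dropped: let go more than 30 mm above the floor of the crate or of its tray pocket ((((x of nose_case in the frame of crate_floor between -0.07 and 0.07 m and y of nose_case in the frame of crate_floor between -0.105 and 0.105 m and z of nose_case in the frame of crate_floor above 0.049 m) or (horizontal distance between nose_case and pocket_nose below 0.03 m and z of nose_case in the frame of pocket_nose above 0.049 m)) and contact force between the fingers and case_nose below 0.05 N) or (((x of ear_case in the frame of crate_floor between -0.07 and 0.07 m and y of ear_case in the frame of crate_floor between -0.105 and 0.105 m and z of ear_case in the frame of crate_floor above 0.049 m) or (horizontal distance between ear_case and pocket_ear below 0.03 m and z of ear_case in the frame of pocket_ear above 0.049 m)) and contact force between the fingers and case_ear below 0.05 N) or (((x of step_case in the frame of crate_floor between -0.07 and 0.07 m and y of step_case in the frame of crate_floor between -0.105 and 0.105 m and z of step_case in the frame of crate_floor above 0.049 m) or (horizontal distance between step_case and pocket_step below 0.03 m and z of step_case in the frame of pocket_step above 0.049 m)) and contact force between the fingers and case_step below 0.05 N)).
It also fails if it takes over 69 s, if anything falls off the work surface, if the arm or the gripper's body presses on something with over 40 N, if the wrist force passes 120 N, or if a joint passes its speed limit or range.

## Robot

A 6-joint arm with a two-finger parallel gripper is mounted at the origin on the work surface. World frame = base frame: x ahead of the robot, y to its left, z up, the work surface at z = 0. Lengths are in m, angles in rad, forces in N, time in s.
With the tool pointing down it reaches from about 0.225 to 0.875 m from the base axis. Payload 3.4 kg.
Tool frame: the origin (TCP) lies at the very end of the fingers, on their centre line; the grasp point (between the pads) lies 19 mm behind it; z points along the fingers, y is the direction in which the jaws open and shut (so a half turn about z gives the same grasp; the last joint's range is limited). The gripper opens to 85 mm and grips with 20 to 120 N. Pads are 22 mm wide; open, the fingers measure 114 mm over their backs; the gripper's body (76 mm by 85 mm) begins 54 mm behind the grasp point. The pads swing forward as they close: fully open they stand 13 mm farther back than shut.
Start: joints at [1.125, 0.276, 1.505, -0, 1.361, -0.121], TCP at [0.184, 0.545, 0.231] pointing down, gripper open.
Joint ranges: [-2.89, 2.89], [-0.75, 2.08], [0.22, 2.7], [-1.18, 4.32], [0.11, 2.71], [-2.7, 2.7]. Speed limits (rad/s): [2.57, 2.57, 3.14, 3.14, 3.14, 3.14].

## Interface

Orientations are given as a unit quaternion [w, x, y, z].
In Python, from rig import manip, eyes gives the robot as it stands. The module is installed in compiled form; this text tells all that it offers.
- The arm moves only by the tool servo_tool, never from a script. Its argument "deltas" is one flat list of numbers, 6 for each row, row after row: the shift along the tool's x, y, z in cm, then the turn, a rotation vector about the tool's x, y, z in degrees. A call has 1 to 20 rows; each row shifts and turns the pose as measured when the row begins, along the tool's axes as they then stand; what a row does not reach is not made up. A row lasts 1/10 s, in which the tool goes at most 50 mm and 8.59 degrees, less where a joint would pass 70% of its speed; a pose out of reach is approached as far as the arm can. A call with a gripper value outside its range is refused whole. "jaw" is the finger opening in cm, from 0 to 8.54, set as the call begins (left out, the last holds). The fingers move at their own pace and stop on an object; "grip_force" is the grip in N (left out, the last holds). Time passes only in rows, so rows that do not move let the fingers close. It gives the time, the measured TCP pose, the force and the opening at its end, in the units of the state.
- manip.get_state(): the state, without advancing time (a new reading comes with each control period).
- eyes.get_image(name): name is "side" or "top"; returns (picture, depth): 400x640x3 uint8, red, green, blue; 400x640 float32, m along the optical axis (not along the pixel's ray), 0 where there is no reading.
- eyes.get_calibration(name): a dict with "camera_matrix" (3x3 intrinsics, pixels), "distortion" ([k1, k2, p1, p2, k3] as OpenCV has them; the pictures are not rectified), "rvec" (rotation vector, rad) and "tvec" (3), from world to camera coordinates, as OpenCV has them. Camera axes: x right, y down, z forward; pixel columns grow to the right and rows downward; lengths in m; the calibration is good to about 2 mm. A picture is of the moment at which its call begins. get_calibration takes no time and is no camera call.
- manip.sign_off(): hands the job in, once; it reports no verdict.
The state is a dict: "clock": time; "qpos": joint angles; "qd": joint speeds; "effort": joint torques, N m; "position": TCP position; "ee_rot": TCP orientation; "contact_force": force on the tool from outside, world axes, zero at the start; "moment": the same for the moment, N m; "width": finger opening in m.
Only numpy, scipy, OpenCV 4.12 (cv2) and the standard library are available. Lean on these libraries where they do the work, as an engineer would, in place of code of your own. Each camera call takes 0.05 s, during which the arm holds its last target.

## Working session

There is one attempt and no reset: what is moved stays moved. The work goes in short steps, Python scripts to look and compute and a tool call to move; the robot and the scene stay as the last step left them, time stands still between calls to the robot, and variables do not carry over. Pictures are saved under pics/ and viewed, and the job is handed in when it is done.

Besides the shell and the picture viewer there is one more tool, called after ">>>" in YAML: its name, and indented under it one key for each argument. servo_tool: Moves the arm, as the interface text tells. Its arguments: {"type":"object","properties":{"deltas":{"type":"array","items":{"type":"number"}},"jaw":{"type":"number"},"grip_force":{"type":"number"}},"required":["deltas"]}

```bash
mkdir -p pics; cat > h.py <<'E'
import numpy as np, cv2
from rig import manip, eyes
def cam(n):
    c=eyes.get_calibration(n);K=np.array(c["camera_matrix"],float);D=np.array(c["distortion"],float)
    R=cv2.Rodrigues(np.array(c["rvec"],float))[0];t=np.array(c["tvec"],float).reshape(3);return K,D,R,t
def ray(n,uv,z):
    K,D,R,t=cam(n);p=cv2.undistortPoints(np.array(uv,float).reshape(-1,1,2),K,D).reshape(-1,2)
    d=np.c_[p,np.ones(len(p))]@R;C=-R.T@t;s=(z-C[2])/d[:,2];return C+d*s[:,None]
def snap(n,f=None):
    im,d=eyes.get_image(n)
    if f: cv2.imwrite("pics/"+f,im[:,:,::-1])
    return im,d
def cloud(n,d):
    K,D,R,t=cam(n);v,u=np.mgrid[0:400,0:640]
    p=cv2.undistortPoints(np.stack([u,v],-1).reshape(-1,1,2).astype(float),K,D).reshape(-1,2)
    P=np.c_[p,np.ones(len(p))]*d.reshape(-1,1);return ((P-t)@R).reshape(400,640,3)
E
python3 - <<'E'
from h import *
for n in("top","side"):
    im,d=snap(n,n+"0.png");np.savez(n+"0.npz",im=im,d=d);print(n,-cam(n)[2].T@cam(n)[3],(d>0).mean())
print(manip.get_state())
E
```

```text
top [0.36613634 0.02179866 0.97485308] 0.99574609375
side [ 0.39357521 -0.87766042  0.9711364 ] 0.9960546875
{'clock': 0.1, 'qpos': array([ 1.12502908e+00,  2.76527349e-01,  1.50602661e+00, -3.93352097e-06,
        1.36068551e+00, -1.21002737e-01]), 'qd': array([ 1.89934499e-03, -2.31067984e-03, -1.79718782e-03, -1.66056089e-03,
       -1.05570721e-03,  4.27726018e-05]), 'effort': array([ 1.31710105e-03, -4.17696548e+01, -2.46403474e+01,  9.54856631e-06,
        5.82255016e-03, -4.10764287e-06]), 'position': array([0.18327552, 0.54450727, 0.23052072]), 'ee_rot': array([-2.28384589e-04,  1.61669116e-01,  9.86844678e-01, -7.91104451e-04]), 'contact_force': array([-0.44436216, -0.9738538 , -0.4040792 ]), 'moment': array([ 0.00649386, -0.00337313,  0.0102919 ]), 'width': 0.08544617755119423}
```

View pics/top0.png

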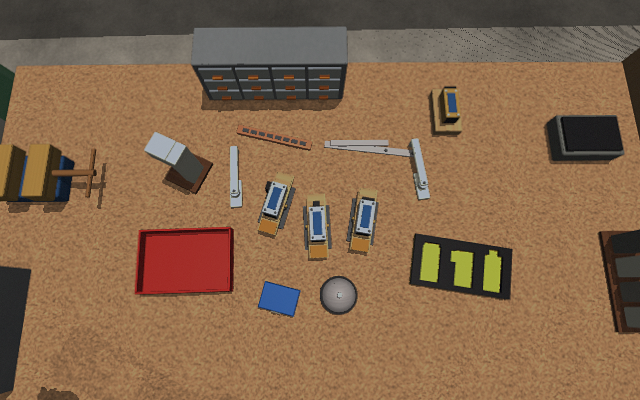

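View pics/side0.png

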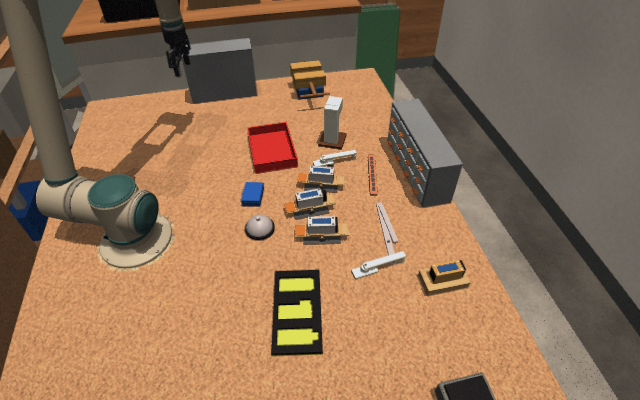

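```bash
python3 - <<'E'
from h import *
z=np.load("top0.npz");im=z["im"][:,:,::-1]
cv2.imwrite("pics/z1.png",cv2.resize(im[165:270,225:405],None,fx=4.4,fy=4.4,interpolation=cv2.INTER_CUBIC))
cv2.imwrite("pics/z2.png",cv2.resize(im[225:310,400:525],None,fx=5,fy=5,interpolation=cv2.INTER_CUBIC))
hsv=cv2.cvtColor(im,cv2.COLOR_BGR2HSV)
P=cloud("top",z["d"])
def cc(m,zz,amin=60):
    n,l,s,c=cv2.connectedComponentsWithStats(m.astype(np.uint8))
    for i in range(1,n):
        if s[i,4]>amin:
            cn=cv2.findContours((l==i).astype(np.uint8),cv2.RETR_EXTERNAL,cv2.CHAIN_APPROX_NONE)[0][0]
            u,v=c[i]; w=ray("top",cn.reshape(-1,2),zz)[:,:2]
            r=cv2.minAreaRect((w*1000).astype(np.float32))
            print(s[i],c[i].round(1),ray("top",[c[i]],zz)[0].round(4),"rect",np.round(r[0],1),np.round(r[1],1),round(r[2],1),"depthz",np.median(P[l==i][:,2]).round(3))
H,S,V=[hsv[...,i] for i in range(3)]
print("yellow");cc((H>24)&(H<40)&(S>150)&(V>120),0.005)
print("blue on cases");cc((H>100)&(H<125)&(S>100)&(V>60),0.066,40)
print("orange");cc((H>8)&(H<18)&(S>200)&(V>150),0.0287,30)
print("red");cc((H<5)&(S>150)&(V>60),0.042,500)
E
```

```text
yellow
[420 243  20  39 622] [429.9 262.3] [ 0.4454 -0.262   0.005 ] rect [ 446.6 -262.4] [40.9 90.5] 80.2 depthz 0.006
[451 251  22  37 630] [462.1 267.7] [ 0.4318 -0.3392  0.005 ] rect [ 430.  -336.2] [51.7 83.9] 82.3 depthz 0.006
[483 250  18  43 619] [491.6 271.9] [ 0.421 -0.41   0.005] rect [ 424.6 -410.8] [39.3 98.4] 80.2 depthz 0.006
blue on cases
[448  94   9  18 130] [451.7 102.6] [ 0.8383 -0.3307  0.066 ] rect [ 838.7 -330.7] [18.  47.1] 89.7 depthz 0.068
[ 19 156   8  42  83] [ 22.4 176.9] [0.651 0.722 0.066] rect [652.4 722. ] [103.8   8.9] 3.6 depthz 0.051
[ 59 156   5  14  41] [ 61.4 162.3] [0.6872 0.6319 0.066 ] rect [686.8 631.8] [ 7.4 33.3] 89.4 depthz 0.05
[ 56 178   5  19  54] [ 57.7 187.4] [0.6238 0.6315 0.066 ] rect [625.  631.5] [ 7.7 44.7] 89.3 depthz 0.049
[267 187  15  23 178] [273.9 198. ] [0.5938 0.1129 0.066 ] rect [594.3 113. ] [18.9 52.7] 72.8 depthz 0.067
[360 205  11  23 180] [365.4 216. ] [ 0.5489 -0.1014  0.066 ] rect [ 549.4 -101.3] [18.9 53.5] 80.7 depthz 0.067
[313 212   9  23 185] [316.8 222.8] [0.5337 0.0121 0.066 ] rect [533.4  11.7] [18.6 51.9] 89.6 depthz 0.067
[258 281  42  36 980] [278.6 298.3] [0.3637 0.0988 0.066 ] rect [364.   98.9] [81.8 57.8] 75.4 depthz 0.03
orange
red
[ 135  227   96   67 5589] [184.9 261.2] [0.4493 0.3209 0.042 ] rect [453.2 325.5] [149.9 218.9] 1.5 depthz 0.005
```

```bash
python3 - <<'E'
from h import *
z=np.load("top0.npz");P=cloud("top",z["d"])
for v in (190,200,205,215,225,235,245,250): print(v,[ (u,*np.round(P[v,u]*1000).astype(int)) for u in range(258,382,8)])
E
```

```text
190 [(258, np.int64(631), np.int64(160), np.int64(2)), (266, np.int64(617), np.int64(134), np.int64(52)), (274, np.int64(613), np.int64(113), np.int64(68)), (282, np.int64(614), np.int64(94), np.int64(64)), (290, np.int64(630), np.int64(79), np.int64(6)), (298, np.int64(631), np.int64(59), np.int64(1)), (306, np.int64(630), np.int64(38), np.int64(2)), (314, np.int64(631), np.int64(18), np.int64(0)), (322, np.int64(630), np.int64(-2), np.int64(3)), (330, np.int64(630), np.int64(-23), np.int64(1)), (338, np.int64(630), np.int64(-43), np.int64(0)), (346, np.int64(629), np.int64(-63), np.int64(3)), (354, np.int64(630), np.int64(-84), np.int64(-2)), (362, np.int64(622), np.int64(-101), np.int64(28)), (370, np.int64(622), np.int64(-120), np.int64(29)), (378, np.int64(629), np.int64(-145), np.int64(0))]
200 [(258, np.int64(605), np.int64(160), np.int64(0)), (266, np.int64(589), np.int64(131), np.int64(66)), (274, np.int64(589), np.int64(113), np.int64(66)), (282, np.int64(592), np.int64(95), np.int64(53)), (290, np.int64(604), np.int64(79), np.int64(2)), (298, np.int64(605), np.int64(59), n
[... 4672 characters left out ...]
4, np.int64(479), np.int64(117), np.int64(-1)), (282, np.int64(479), np.int64(98), np.int64(0)), (290, np.int64(479), np.int64(78), np.int64(0)), (298, np.int64(478), np.int64(58), np.int64(1)), (306, np.int64(478), np.int64(39), np.int64(2)), (314, np.int64(475), np.int64(19), np.int64(27)), (322, np.int64(475), np.int64(0), np.int64(26)), (330, np.int64(478), np.int64(-20), np.int64(-1)), (338, np.int64(477), np.int64(-40), np.int64(3)), (346, np.int64(478), np.int64(-60), np.int64(-1)), (354, np.int64(478), np.int64(-79), np.int64(-1)), (362, np.int64(474), np.int64(-96), np.int64(26)), (370, np.int64(477), np.int64(-119), np.int64(-1)), (378, np.int64(477), np.int64(-138), np.int64(-2))]
```

View pics/z1.png

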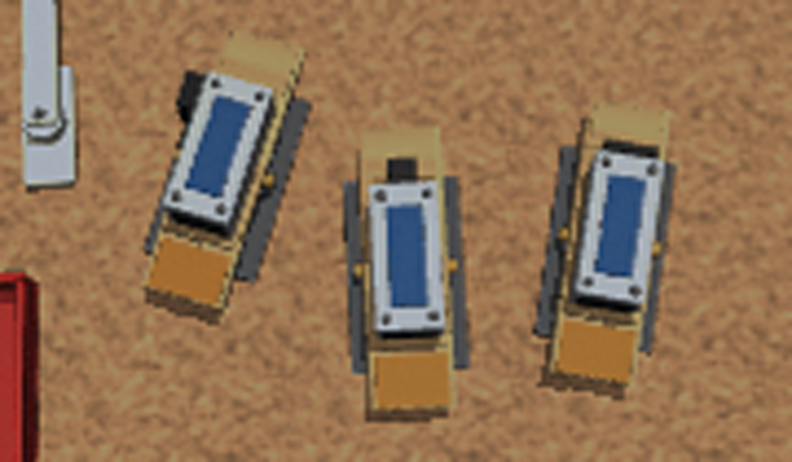

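View pics/z2.png

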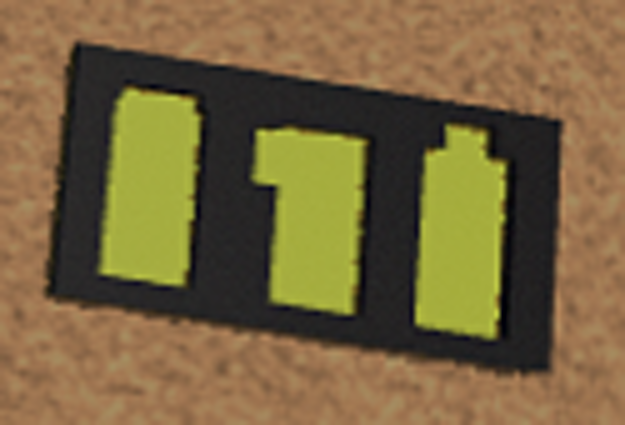

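```bash
python3 - <<'E'
from h import *
I={n:np.load(n+"0.npz")["im"] for n in("top","side")}
hs={n:cv2.cvtColor(I[n],cv2.COLOR_RGB2HSV) for n in I}
# tray outline
h=hs["top"]; m=((h[...,2]<75)); m[:225]=0;m[305:]=0;m[:,:400]=0;m[:,525:]=0
y=(h[...,0]>24)&(h[...,0]<40)&(h[...,1]>150)&(h[...,2]>120); y[:, :400]=0;y[:,525:]=0
m=cv2.morphologyEx((m|y).astype(np.uint8),cv2.MORPH_CLOSE,np.ones((3,3)))
c=max(cv2.findContours(m,0,1)[0],key=cv2.contourArea)
# edge at -y & +x far sides lower? outline top rim z .015
w=ray("top",c.reshape(-1,2),.015)[:,:2]*1000
r=cv2.minAreaRect(w.astype(np.float32));print("tray",r)
yaw=np.deg2rad(r[2]-90 if r[2]>45 else r[2])
ex=np.array([np.cos(yaw),np.sin(yaw)]);ey=np.array([-ex[1],ex[0]])
n,l,s,cc=cv2.connectedComponentsWithStats(y.astype(np.uint8))
for i in range(1,n):
    if s[i,4]<100: continue
    c=max(cv2.findContours((l==i).astype(np.uint8),0,1)[0],key=cv2.contourArea).reshape(-1,2)
    hi=ray("top",c,.015)[:,:2]*1000;lo=ray("top",c,.005)[:,:2]*1000
    o=np.array(r[0])
    q=lambda a,p:np.percentile(a,p)
    a=(lo-o)@ex;b=(hi-o)@ex;e=(lo-o)@ey;f=(hi-o)@ey
    print("pocket local x",q(b,3),q(a,97)," y",q(e,5),q(f,95))
def labs(n):
    h=hs[n];m=((h[...,0]>100)&(h[...,0]<125)&(h[...,1]>100)&(h[...,2]>60)).astype(np.uint8)
    nn,l,s,c=cv2.connectedComponentsWithStats(m)
    return [(c[i].round(1).tolist(),int(s[i,4])) for i in range(1,nn) if 40<s[i,4]<700]
print(labs("side"))
def P(n):
    K,D,R,t=cam(n);return K,D,np.c_[R,t]
for (u,v),a in labs("side"):
  for (u2,v2),a2 in labs("top"):
    A=[]
    for n,p in(("side",(u,v)),("top",(u2,v2))):
        K,D,M=P(n);A.append((M,cv2.undistortPoints(np.array([[p]],float),K,D).reshape(2,1)))
    X=cv2.triangulatePoints(A[0][0],A[1][0],A[0][1],A[1][1]).ravel();X=X[:3]/X[3]
    rp=ray("side",[(u,v)],X[2])[0]; e=np.linalg.norm(rp-X)
    if e<.008 and .05<X[2]<.08: print((u2,v2),X.round(4),e.round(4), "plane066:",ray("side",[(u,v)],.066)[0].round(4),ray("top",[(u2,v2)],.066)[0].round(4))
E
```

```text
tray ((435.2891845703125, -332.5677490234375), (240.53128051757812, 123.77648162841797), 80.19738006591797)
pocket local x -46.4615139044276 43.6439224268666  y 51.21749912674727 93.79807267206003
pocket local x -46.56281713084941 37.1399308574398  y -28.97521504242343 24.98610916613648
pocket local x -46.85159593906456 51.146347843391474  y -98.15366354350513 -55.61181351844907
[([321.5, 169.5], 53), ([24.6, 197.9], 463), ([252.3, 192.3], 389), ([308.9, 193.8], 66), ([321.7, 220.4], 74), ([447.2, 267.3], 106)]
(273.9, 198.0) [0.5946 0.1125 0.071 ] 0.0021 plane066: [0.5977 0.1186 0.066 ] [0.5939 0.1129 0.066 ]
(316.8, 222.8) [0.5346 0.0123 0.0709] 0.0018 plane066: [0.5372 0.0175 0.066 ] [0.5337 0.0122 0.066 ]
(365.4, 216.0) [ 0.5502 -0.1009  0.0705] 0.0022 plane066: [ 0.5532 -0.0966  0.066 ] [ 0.5489 -0.1015  0.066 ]
(451.7, 102.6) [ 0.8377 -0.3293  0.0699] 0.0015 plane066: [ 0.841  -0.3265  0.066 ] [ 0.8383 -0.3307  0.066 ]
```

```bash
cat > g.py <<'E'
import sys
from h import *
from scipy.spatial.transform import Rotation as Ro
def go(x,y,z,yaw,pitch=0,q=False):
    s=manip.get_state();w=s["ee_rot"];R=Ro.from_quat([w[1],w[2],w[3],w[0]])
    a=np.deg2rad(yaw);ex=np.array([np.cos(a),np.sin(a),0]);ey=np.array([-ex[1],ex[0],0])
    T=Ro.from_matrix(np.c_[-ex,ey,[0,0,-1]]);T=Ro.from_rotvec(-np.deg2rad(pitch)*ey)*T
    d=(np.array([x,y,z])-s["position"])*100
    print("t",round(s["clock"],2),"pos",s["position"].round(4),"F",s["contact_force"].round(1),"w",round(s["width"],4))
    print("turn(deg)",np.rad2deg((R.inv()*T).as_rotvec()).round(2),"shift now-frame",R.inv().apply(d).round(2),"shift after-turn",T.inv().apply(d).round(2))
if __name__=="__main__": go(*map(float,sys.argv[1:]))
E
python3 g.py .5328 .1318 .14 -17.2; python3 g.py .4697 .0126 .06 -.4;
```

```text
t 0.1 pos [0.1833 0.5445 0.2305] F [-0.4 -1.  -0.4] w 0.0854
turn(deg) [-0.09 -0.01 -1.41] shift now-frame [-46.3  -27.95   9.09] shift after-turn [-45.59 -29.09   9.05]
t 0.1 pos [0.1833 0.5445 0.2305] F [-0.4 -1.  -0.4] w 0.0854
turn(deg) [ -0.09  -0.03 -18.21] shift now-frame [-44.12 -41.24  17.11] shift after-turn [-29.01 -52.99  17.05]
```

>>> servo_tool:
  deltas: [-3.8, -2.3, 0.5, 0, 0, -1.4, -3.8, -2.3, 0.5, 0, 0, 0, -3.8, -2.3, 0.5, 0, 0, 0, -3.8, -2.3, 0.5, 0, 0, 0, -3.8, -2.3, 0.5, 0, 0, 0, -3.8, -2.3, 0.5, 0, 0, 0, -3.8, -2.3, 0.5, 0, 0, 0, -3.8, -2.3, 0.5, 0, 0, 0, -3.8, -2.3, 0.5, 0, 0, 0, -3.8, -2.3, 0.5, 0, 0, 0, -3.8, -2.3, 0.5, 0, 0, 0, -3.8, -2.3, 0.5, 0, 0, 0]
  jaw: 0

```text
clock: 1.3
position: [0.5451, 0.1363, 0.1633]
ee_rot: [-0.003, 0.144, 0.99, -0.0]
contact_force: [0.3, 1.0, -0.2]
width: -0.0003
```

```bash
python3 g.py .5328 .1318 .06 -17.2
```

```text
t 1.3 pos [0.5451 0.1363 0.1633] F [ 0.3  1.  -0.2] w -0.0003
turn(deg) [-0.1  -0.34  0.7 ] shift now-frame [ 0.99 -0.76 10.34] shift after-turn [ 1.04 -0.79 10.33]
```

>>> servo_tool:
  deltas: [0.5, -0.4, 3.5, 0, 0, 0.7, 0.5, -0.4, 3.5, 0, 0, 0, 0, 0, 3.3, 0, 0, 0, 0, 0, 0, 0, 0, 0]

```text
clock: 1.7
position: [0.5386, 0.1244, 0.0563]
ee_rot: [-0.001, 0.155, 0.988, -0.001]
contact_force: [-0.2, -0.6, 0.4]
width: 0.0
```

```bash
python3 - <<'E'
from h import *
snap("top","t1.png")
E
python3 g.py .5328 .1318 .019 -17.2
```

```text
t 1.75 pos [0.5404 0.1247 0.0584] F [ 0.  -0.7 -0.2] w 0.0002
turn(deg) [-0.04  0.12 -0.56] shift now-frame [0.95 0.44 3.94] shift after-turn [0.94 0.45 3.94]
```

View pics/t1.png

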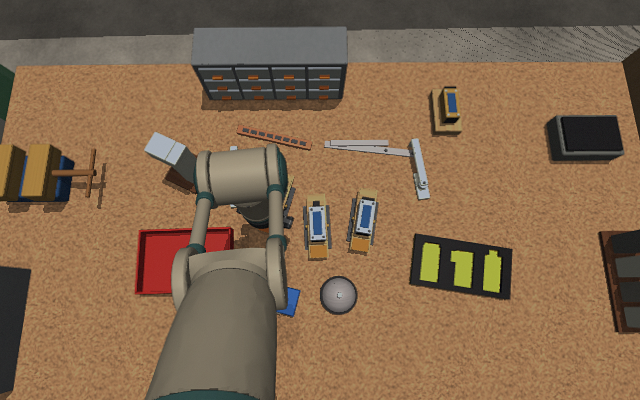

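>>> servo_tool:
  deltas: [0.9, 0.4, 0, 0, 0, 0, 0, 0, 1.5, 0, 0, 0, 0, 0, 1.2, 0, 0, 0, 0, 0, 0.8, 0, 0, 0, 0, 0, 0, 0, 0, 0]

```text
clock: 2.25
position: [0.537, 0.1347, 0.0295]
ee_rot: [0.007, 0.154, 0.988, 0.002]
contact_force: [0.1, -0.7, -0.3]
width: 0.0001
```

```bash
python3 g.py .5328 .1318 .019 -17.2
```

```text
t 2.25 pos [0.537  0.1347 0.0295] F [ 0.1 -0.7 -0.3] w 0.0001
turn(deg) [ 0.3   0.77 -0.46] shift now-frame [ 0.33 -0.41  1.04] shift after-turn [ 0.32 -0.4   1.05]
```

>>> servo_tool:
  deltas: [0.3, -0.4, 0.8, 0.3, 0.7, -0.4, 0, 0, 0.6, 0, 0, 0, 0, 0, 0, 0, 0, 0, 0, 0, 0, 0, 0, 0]

```text
clock: 2.65
position: [0.5341, 0.1319, 0.0159]
ee_rot: [0.002, 0.15, 0.989, 0.0]
contact_force: [-0.4, -0.2, 0.0]
width: -0.0002
```

```bash
python3 g.py .5328 .1318 .019 -17.2
```

```text
t 2.65 pos [0.5341 0.1319 0.0159] F [-0.4 -0.2  0. ] w -0.0002
turn(deg) [ 0.06  0.18 -0.01] shift now-frame [ 0.12 -0.05 -0.31] shift after-turn [ 0.12 -0.05 -0.31]
```

>>> servo_tool:
  deltas: [0, 0, 0, 0, 0, 0, 0, 0, 0, 0, 0, 0, 0, 0, 0, 0, 0, 0, 0, 0, 0, 0, 0, 0, 0, 0, 0, 0, 0, 0]

```text
clock: 3.15
position: [0.5344, 0.1318, 0.0162]
ee_rot: [0.002, 0.15, 0.989, 0.0]
contact_force: [0.2, 0.3, 0.1]
width: 0.0001
```

```bash
python3 - <<'E'
from h import *
im,d=snap("side")
cv2.imwrite("pics/s1.png",cv2.resize(im[130:250,230:400,::-1],None,fx=4.5,fy=4.5))
E
python3 g.py .4697 .0126 .05 -.4
```

```text
t 3.2 pos [0.5344 0.1318 0.0162] F [-0.4  0.3 -0.6] w 0.0
turn(deg) [  0.04   0.22 -16.83] shift now-frame [  2.64 -13.3   -3.4 ] shift after-turn [  6.39 -11.97  -3.38]
```

View pics/s1.png

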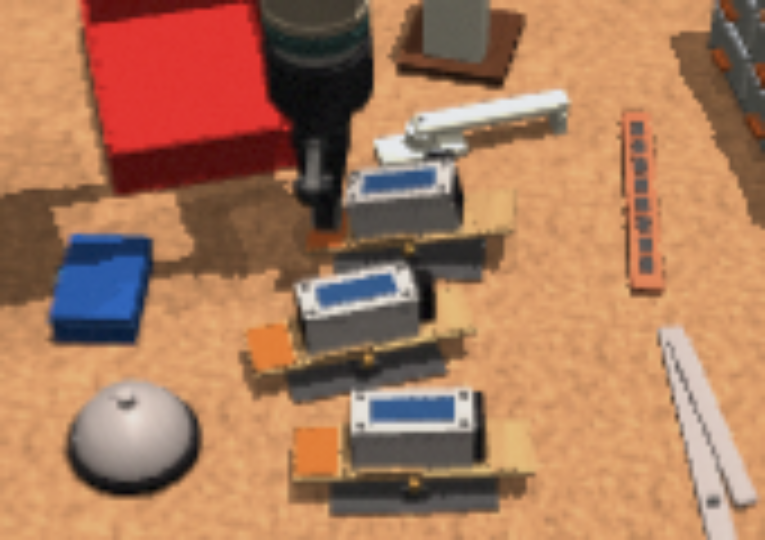

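>>> servo_tool:
  deltas: [0, 0, -3, 0, 0, 0, 1.5, 0, -3, 0, 0, -6, 2.5, -3, -1, 0, 0, -6, 1.5, -4.5, 0, 0, 0, -4.8, 1, -4.5, 0, 0, 0, 0, 0, 0, 0, 0, 0, 0]

```text
clock: 3.8
position: [0.4604, 0.0211, 0.0888]
ee_rot: [0.004, -0.005, 1.0, -0.0]
contact_force: [0.0, 1.0, -0.3]
width: 0.0001
```

```bash
python3 g.py .4697 .0126 .035 -.4
```

```text
t 3.8 pos [0.4604 0.0211 0.0888] F [ 0.   1.  -0.3] w 0.0001
turn(deg) [-0.04  0.41  0.93] shift now-frame [-0.88 -0.85  5.39] shift after-turn [-0.93 -0.84  5.38]
```

>>> servo_tool:
  deltas: [-0.9, -0.8, 2, 0, 0.4, 0.9, 0, 0, 3, 0, 0, 0, 0, 0, 0, 0, 0, 0]

```text
clock: 4.1
position: [0.4713, 0.0119, 0.0395]
ee_rot: [0.003, 0.006, 1.0, -0.0]
contact_force: [-1.0, 0.8, -0.2]
width: -0.0004
```

```bash
python3 g.py .4697 .0126 .017 -.4
```

```text
t 4.1 pos [0.4713 0.0119 0.0395] F [-1.   0.8 -0.2] w -0.0004
turn(deg) [-0.02  0.3  -0.3 ] shift now-frame [0.17 0.07 2.25] shift after-turn [0.16 0.07 2.25]
```

>>> servo_tool:
  deltas: [0.2, 0, 1, 0, 0.3, 0, 0, 0, 1.2, 0, 0, 0, 0, 0, 0.2, 0, 0, 0, 0, 0, 0, 0, 0, 0, 0, 0, 0, 0, 0, 0, 0, 0, 0, 0, 0, 0, 0, 0, 0, 0, 0, 0, 0, 0, 0, 0, 0, 0]

```text
clock: 4.9
position: [0.4725, 0.0139, 0.0184]
ee_rot: [0.003, 0.005, 1.0, -0.0]
contact_force: [0.1, -0.4, 0.6]
width: 0.0001
```

```bash
python3 - <<'E'
from h import *
im,d=snap("side")
cv2.imwrite("pics/s2.png",cv2.resize(im[130:250,230:400,::-1],None,fx=4.5,fy=4.5))
E
python3 g.py .4857 -.0912 .05 -9.3
```

```text
t 4.95 pos [0.4725 0.0139 0.0184] F [-0.5  0.4  0.8] w -0.0
turn(deg) [-0.    0.34  8.77] shift now-frame [ -1.43 -10.5   -3.15] shift after-turn [ -3.   -10.16  -3.16]
```

View pics/s2.png

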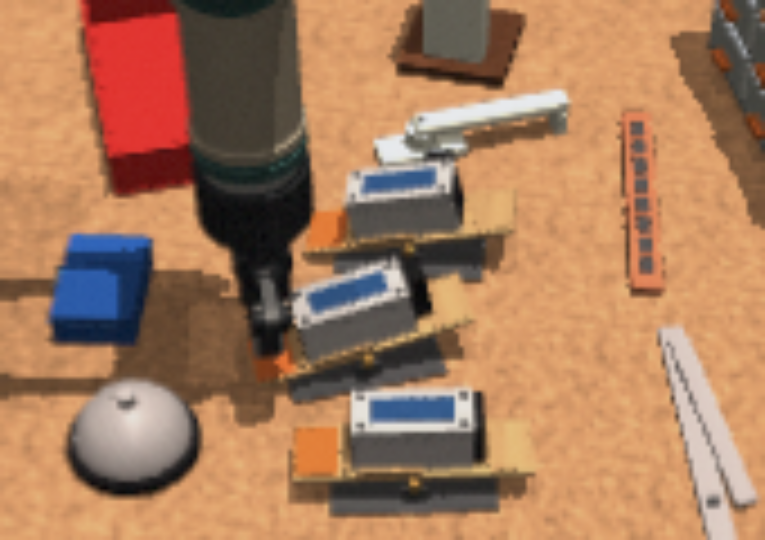

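>>> servo_tool:
  deltas: [0.5, 0, -3, 0, 0, 0, 0.5, 0, -3, 0, 0, 4, 0, -3, -1, 0, 0, 4.7, -1.5, -4, 0, 0, 0, 0, -1, -3, 2, 0, 0, 0, 0, 0, 0, 0, 0, 0]

```text
clock: 5.55
position: [0.4743, -0.092, 0.0722]
ee_rot: [0.005, 0.082, 0.997, -0.001]
contact_force: [-0.5, 0.8, 0.2]
width: 0.0002
```

```bash
python3 g.py .4857 -.0912 .037 -9.3
```

```text
t 5.55 pos [ 0.4743 -0.092   0.0722] F [-0.5  0.8  0.2] w 0.0002
turn(deg) [-0.06  0.62 -0.1 ] shift now-frame [-1.07  0.26  3.53] shift after-turn [-1.11  0.26  3.52]
```

>>> servo_tool:
  deltas: [-1, 0.2, 1, 0, 0.6, 0, 0, 0, 2.5, 0, 0, 0, 0, 0, 0, 0, 0, 0]

```text
clock: 5.85
position: [0.485, -0.092, 0.0375]
ee_rot: [0.001, 0.084, 0.996, -0.0]
contact_force: [0.3, -0.5, -0.3]
width: 0.0001
```

```bash
python3 g.py .4857 -.0912 .017 -9.3
```

```text
t 5.85 pos [ 0.485  -0.092   0.0375] F [ 0.3 -0.5 -0.3] w 0.0001
turn(deg) [-0.01  0.07 -0.31] shift now-frame [-0.05  0.09  2.05] shift after-turn [-0.05  0.09  2.05]
```

>>> servo_tool:
  deltas: [0, 0, 1, 0, 0, 0, 0, 0, 1.1, 0, 0, 0, 0, 0, 0.2, 0, 0, 0, 0, 0, 0, 0, 0, 0, 0, 0, 0, 0, 0, 0, 0, 0, 0, 0, 0, 0, 0, 0, 0, 0, 0, 0, 0, 0, 0, 0, 0, 0, 0, 0, 0, 0, 0, 0, 0, 0, -3, 0, 0, 0, 1.5, -4, -4, 0, 0, 0, 2, -5, -4, 0, 0, 0, 3, -5, -2, 0, 0, 0, 0, -4, 0, 0, 0, 0, 0, 0, 0, 0, 0, 0]

```text
clock: 7.35
position: [0.4083, -0.2391, 0.1325]
ee_rot: [0.004, 0.08, 0.997, -0.003]
contact_force: [0.1, 0.4, 0.2]
width: -0.0003
```

>>> servo_tool:
  deltas: [0, 0, 0, 0, 0, 0, 0, 0, 0, 0, 0, 0, 0, 0, 0, 0, 0, 0, 0, 0, 0, 0, 0, 0]
  jaw: 6.5

```text
clock: 7.75
position: [0.4077, -0.2369, 0.1317]
ee_rot: [0.003, 0.08, 0.997, -0.001]
contact_force: [0.2, -0.2, 0.6]
width: 0.0584
```

```bash
python3 - <<'E'
from h import *
im,d=snap("side")
cv2.imwrite("pics/s3.png",cv2.resize(im[130:270,230:400,::-1],None,fx=4.2,fy=4.2))
im,d=snap("top");np.savez("top1.npz",im=im,d=d)
cv2.imwrite("pics/t3.png",cv2.resize(im[165:270,225:405,::-1],None,fx=4.4,fy=4.4))
print(manip.get_state()["clock"],manip.get_state()["position"])
E
```

```text
7.85 [ 0.4077126  -0.23695817  0.13170062]
```

View pics/s3.png

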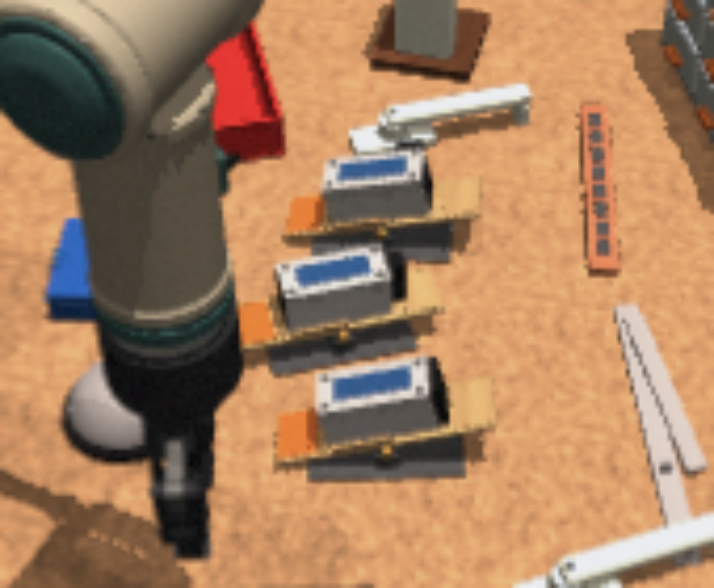

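View pics/t3.png

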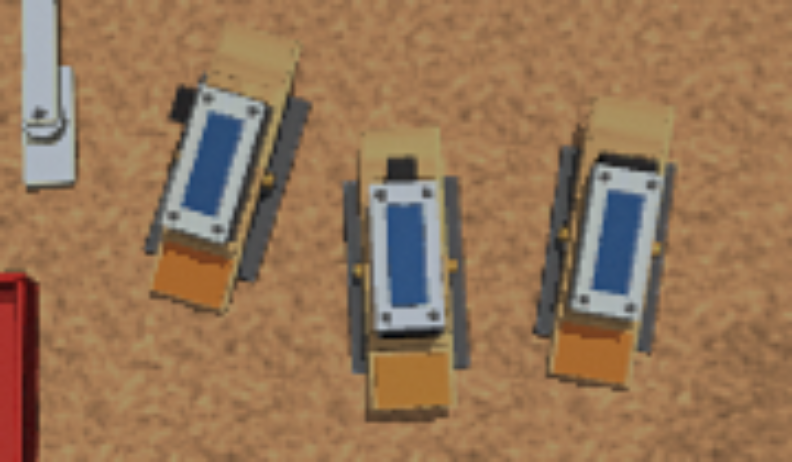

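```bash
python3 - <<'E'
from h import *
for f in("top0.npz","top1.npz"):
    z=np.load(f);P=cloud("top",z["d"]);h=cv2.cvtColor(z["im"],cv2.COLOR_RGB2HSV)
    m=((h[...,0]>100)&(h[...,0]<125)&(h[...,1]>100)&(h[...,2]>60)).astype(np.uint8)
    n,l,s,c=cv2.connectedComponentsWithStats(m)
    for i in range(1,n):
        if 260<c[i][0]<380 and 185<c[i][1]<240 and s[i,4]>50:
            q=P[l==i];A=np.c_[q[:,:2]-q[:,:2].mean(0),np.ones(len(q))];g=np.linalg.lstsq(A,q[:,2],rcond=None)[0]
            cn=max(cv2.findContours((l==i).astype(np.uint8),0,1)[0],key=cv2.contourArea).reshape(-1,2)
            r=cv2.minAreaRect((ray("top",cn,.066)[:,:2]*1000).astype(np.float32))
            print(f,c[i].round(1),"slope",g[:2].round(3),"z",g[2].round(4),ray("top",[c[i]],.066)[0].round(4),round(r[2]-90,1))
E
```

```text
top0.npz [273.9 198. ] slope [-2.11 -4.11] z 0.0823 [0.5938 0.1129 0.066 ] -17.2
top0.npz [365.4 216. ] slope [ 0.004 -0.023] z 0.0672 [ 0.5489 -0.1014  0.066 ] -9.3
top0.npz [316.8 222.8] slope [ 0.025 -0.017] z 0.0671 [0.5337 0.0121 0.066 ] -0.4
top1.npz [272.6 201.8] slope [-1.915 -4.367] z 0.0764 [0.5846 0.1157 0.066 ] -15.2
top1.npz [364.8 219.7] slope [ 0.213 -0.047] z 0.0661 [ 0.5402 -0.0998  0.066 ] -11.6
top1.npz [316.8 222.7] slope [-2.145  1.467] z 0.0719 [0.534  0.0121 0.066 ] -0.4
```

```bash
python3 g.py .534 .012 .10 -.4
```

```text
t 7.85 pos [ 0.4077 -0.237   0.1317] F [ 0.8 -0.5 -0.7] w 0.0652
turn(deg) [-0.16  0.34 -8.84] shift now-frame [-8.45 26.61  3.16] shift after-turn [-12.45  24.98   3.17]
```

>>> servo_tool:
  deltas: [-1.5, 4, 0, 0, 0, -4.4, -2, 4.2, 0, 0, 0, -4.4, -2.2, 4.2, 0, 0, 0, 0, -2.2, 4.2, 0.8, 0, 0, 0, -2.2, 4.2, 0.8, 0, 0, 0, -1.8, 4, 0.8, 0, 0, 0, 0, 0, 0, 0, 0, 0]
  jaw: 6.8

```text
clock: 8.55
position: [0.544, 0.0157, 0.1062]
ee_rot: [0.005, 0.001, 1.0, -0.003]
contact_force: [-1.3, -0.8, -0.8]
width: 0.0678
```

```bash
python3 g.py .534 .012 .08 -.4
```

```text
t 8.55 pos [0.544  0.0157 0.1062] F [-1.3 -0.8 -0.8] w 0.0678
turn(deg) [-0.3   0.57  0.31] shift now-frame [ 1.03 -0.36  2.61] shift after-turn [ 1.   -0.38  2.62]
```

>>> servo_tool:
  deltas: [1, -0.4, 1, -0.3, 0.6, 0.3, 0, 0, 1.6, 0, 0, 0, 0, 0, 0, 0, 0, 0]

```text
clock: 8.85
position: [0.5312, 0.0122, 0.0779]
ee_rot: [-0.003, 0.001, 1.0, -0.0]
contact_force: [-0.2, 0.1, 0.3]
width: 0.0678
```

```bash
python3 g.py .534 .012 .040 -.4
```

```text
t 8.85 pos [0.5312 0.0122 0.0779] F [-0.2  0.1  0.3] w 0.0678
turn(deg) [-0.03 -0.29  0.26] shift now-frame [-0.3  -0.01  3.79] shift after-turn [-0.28 -0.02  3.79]
```

>>> servo_tool:
  deltas: [-0.2, 0, 1.5, 0, -0.2, 0, 0, 0, 1.5, 0, 0, 0, 0, 0, 0.7, 0, 0, 0, 0, 0, 0, 0, 0, 0]

```text
clock: 9.25
position: [0.5301, 0.0075, 0.0406]
ee_rot: [-0.002, 0.004, 1.0, -0.001]
contact_force: [-0.8, 0.2, -0.1]
width: 0.0681
```

```bash
python3 g.py .534 .012 .040 -.4; python3 - <<'E'
from h import *
im,d=snap("side")
cv2.imwrite("pics/s4.png",cv2.resize(im[130:270,230:400,::-1],None,fx=4.2,fy=4.2))
E
```

```text
t 9.25 pos [0.5301 0.0075 0.0406] F [-0.8  0.2 -0.1] w 0.0681
turn(deg) [-0.07 -0.22 -0.08] shift now-frame [-0.39  0.45  0.06] shift after-turn [-0.39  0.45  0.06]
```

View pics/s4.png

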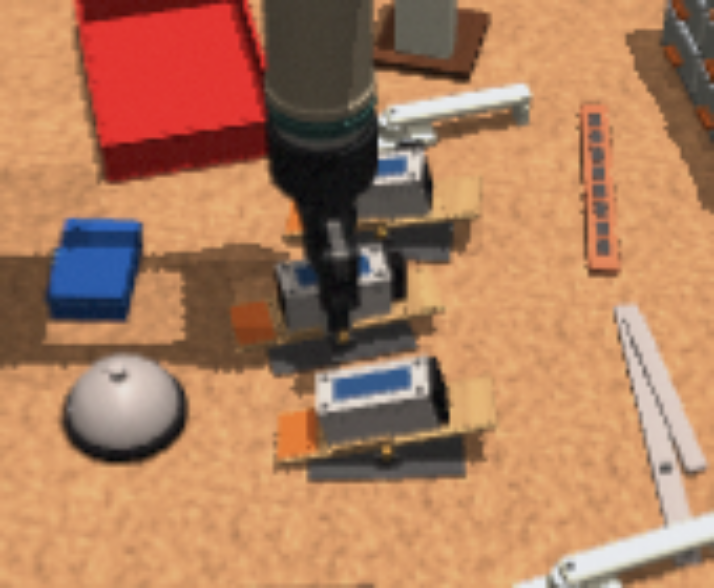

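>>> servo_tool:
  deltas: [-0.4, 0.45, 0, 0, 0, 0, 0, 0, 0, 0, 0, 0]

```text
clock: 9.5
position: [0.5355, 0.0114, 0.0425]
ee_rot: [-0.0, 0.005, 1.0, -0.001]
contact_force: [0.2, 0.1, 0.5]
width: 0.0682
```

>>> servo_tool:
  deltas: [0, 0, 0, 0, 0, 0, 0, 0, 0, 0, 0, 0, 0, 0, 0, 0, 0, 0, 0, 0, 0, 0, 0, 0]
  jaw: 2.5
  grip_force: 50

```text
clock: 9.9
position: [0.5367, 0.0117, 0.044]
ee_rot: [0.001, 0.004, 1.0, -0.001]
contact_force: [0.1, -0.1, -2.0]
width: 0.0352
```

```bash
python3 g.py .534 .012 .12 -9.8; python3 g.py .4174 -.4076 .12 -9.8
```

```text
t 9.9 pos [0.5367 0.0117 0.044 ] F [ 0.1 -0.1 -2. ] w 0.0352
turn(deg) [-0.11  0.13  9.31] shift now-frame [ 0.25  0.01 -7.6 ] shift after-turn [ 0.27 -0.02 -7.6 ]
t 9.9 pos [0.5367 0.0117 0.044 ] F [ 0.1 -0.1 -2. ] w 0.0352
turn(deg) [-0.11  0.13  9.31] shift now-frame [ 11.55 -42.05  -7.54] shift after-turn [  4.61 -43.35  -7.6 ]
```

>>> servo_tool:
  deltas: [0, 0, -2, 0, 0, 0, 0, 0, -3, 0, 0, 0, 0, 0, -3, 0, 0, 3, 1, -3, -1, 0, 0, 3.3, 1, -4.5, 0, 0, 0, 3, 0.5, -4.6, 0, 0, 0, 0, 0.5, -4.6, 0, 0, 0, 0, 0.5, -4.6, 0, 0, 0, 0, 0.5, -4.6, 0, 0, 0, 0, 0.5, -4.6, 0, 0, 0, 0, 0.5, -4.6, 0, 0, 0, 0, 0, 0, 0, 0, 0, 0]

```text
clock: 11.1
position: [0.4241, -0.3374, 0.1315]
ee_rot: [-0.004, 0.085, 0.996, -0.001]
contact_force: [0.2, 0.6, -3.6]
width: 0.0354
```

```bash
python3 g.py .420 -.408 .045 -9.8;python3 - <<'E'
from h import *
snap("side","s5.png")
E
```

```text
t 11.1 pos [ 0.4241 -0.3374  0.1315] F [ 0.2  0.6 -3.6] w 0.0354
turn(deg) [-0.1  -0.45 -0.  ] shift now-frame [-0.86 -7.02  8.66] shift after-turn [-0.8  -7.03  8.65]
```

View pics/s5.png

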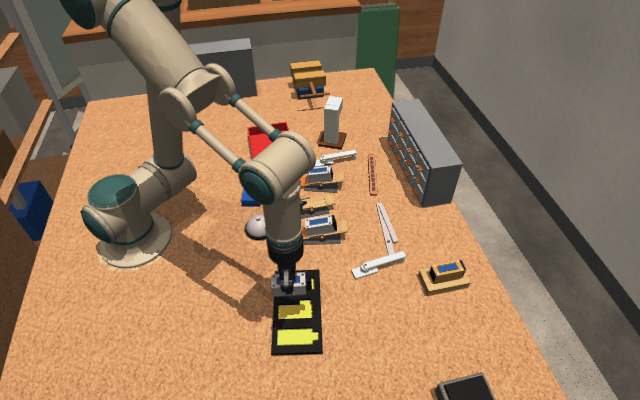

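>>> servo_tool:
  deltas: [-0.4, -3.5, 1, 0, -0.4, 0, -0.4, -3.2, 2, 0, 0, 0, 0, 0, 2.5, 0, 0, 0, 0, 0, 2, 0, 0, 0, 0, 0, 0, 0, 0, 0]

```text
clock: 11.65
position: [0.4204, -0.3976, 0.0516]
ee_rot: [-0.002, 0.085, 0.996, 0.005]
contact_force: [-0.2, 0.4, -3.7]
width: 0.0352
```

```bash
python3 g.py .420 -.408 .045 -9.8
```

```text
t 11.65 pos [ 0.4204 -0.3976  0.0516] F [-0.2  0.4 -3.7] w 0.0352
turn(deg) [ 0.5  -0.28  0.09] shift now-frame [-0.14 -1.04  0.65] shift after-turn [-0.14 -1.03  0.66]
```

>>> servo_tool:
  deltas: [-0.1, -1, 0.4, 0.5, -0.3, 0, 0, 0, 0.3, 0, 0, 0, 0, 0, 0, 0, 0, 0]

```text
clock: 11.95
position: [0.4208, -0.4064, 0.0452]
ee_rot: [0.0, 0.083, 0.997, -0.0]
contact_force: [-0.3, 0.6, -2.8]
width: 0.0353
```

```bash
python3 g.py .420 -.408 .036 -9.8;python3 - <<'E'
from h import *
im,d=snap("side")
cv2.imwrite("pics/s6.png",cv2.resize(im[240:370,220:380,::-1],None,fx=4.4,fy=4.4))
im,d=snap("top")
cv2.imwrite("pics/t6.png",cv2.resize(im[215:320,400:530,::-1],None,fx=5,fy=5))
E
```

```text
t 11.95 pos [ 0.4208 -0.4064  0.0452] F [-0.3  0.6 -2.8] w 0.0353
turn(deg) [-0.01  0.05  0.24] shift now-frame [ 0.05 -0.17  0.92] shift after-turn [ 0.05 -0.17  0.92]
```

View pics/s6.png

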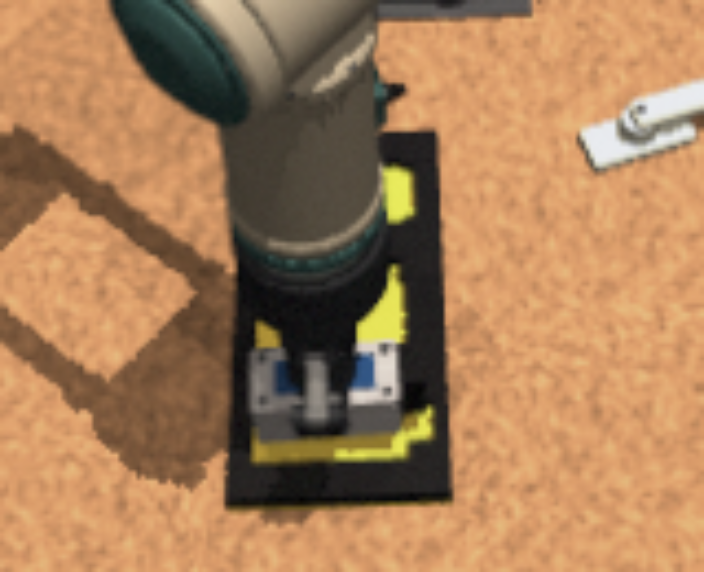

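View pics/t6.png

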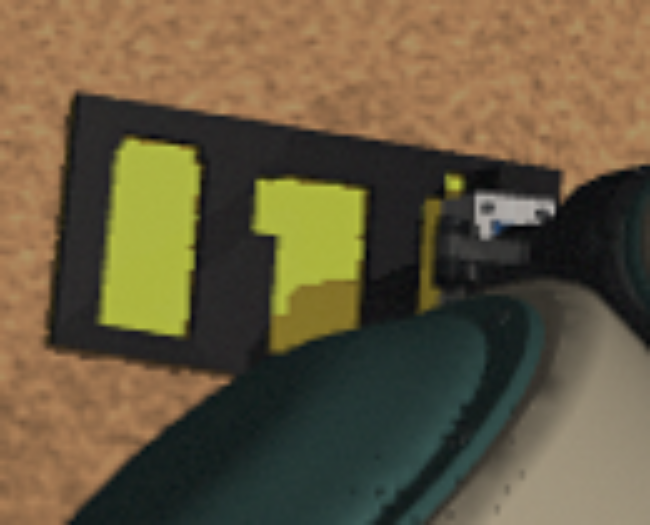

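>>> servo_tool:
  deltas: [0, -0.15, 0.7, 0, 0, 0.2, 0, 0, 0.7, 0, 0, 0, 0, 0, 0, 0, 0, 0]

```text
clock: 12.35
position: [0.4216, -0.4089, 0.0322]
ee_rot: [0.002, 0.085, 0.996, -0.002]
contact_force: [-0.2, -0.0, -3.4]
width: 0.0357
```

```bash
python3 g.py .420 -.408 .022 -9.8
```

```text
t 12.35 pos [ 0.4216 -0.4089  0.0322] F [-0.2 -0.  -3.4] w 0.0357
turn(deg) [-0.18  0.25  0.04] shift now-frame [0.17 0.07 1.02] shift after-turn [0.17 0.06 1.02]
```

>>> servo_tool:
  deltas: [0.15, 0.05, 0.5, 0, 0, 0, 0, 0, 0.5, 0, 0, 0, 0, 0, 0, 0, 0, 0]

```text
clock: 12.65
position: [0.4203, -0.4085, 0.0215]
ee_rot: [0.002, 0.085, 0.996, -0.002]
contact_force: [0.4, 0.5, -1.9]
width: 0.035
```

```bash
python3 g.py .420 -.408 .022 -9.8
```

```text
t 12.65 pos [ 0.4203 -0.4085  0.0215] F [ 0.4  0.5 -1.9] w 0.035
turn(deg) [-0.21  0.28  0.03] shift now-frame [ 0.04  0.04 -0.05] shift after-turn [ 0.04  0.04 -0.05]
```

>>> servo_tool:
  deltas: [0, 0, 0.1, 0, 0, 0, 0, 0, 0, 0, 0, 0]

```text
clock: 12.85
position: [0.4204, -0.4085, 0.0213]
ee_rot: [0.002, 0.085, 0.996, -0.002]
contact_force: [-1.3, 0.2, -0.5]
width: 0.0351
```

>>> servo_tool:
  deltas: [0, 0, 0, 0, 0, 0, 0, 0, 0, 0, 0, 0, 0, 0, 0, 0, 0, 0, 0, 0, 0, 0, 0, 0]
  jaw: 6

```text
clock: 13.25
position: [0.4212, -0.4096, 0.0222]
ee_rot: [0.003, 0.085, 0.996, -0.003]
contact_force: [0.0, -0.4, 1.2]
width: 0.06
```

>>> servo_tool:
  deltas: [0, 0, -3, 0, 0, 0, 0, 0, -4, 0, 0, 0, 0, 1, -3.5, 0, 0, 0, -1, 4, -1, 0, 0, 0, -1, 4.5, 0, 0, 0, 0, -1, 4.5, 0, 0, 0, 0, -1.5, 4.5, 0, 0, 0, 0, -1.5, 4.5, 0, 0, 0, 0, -1.5, 4, 0, 0, 0, 0, 0, 0, 0, 0, 0, 0]

```text
clock: 14.25
position: [0.5468, -0.1503, 0.1423]
ee_rot: [0.008, 0.088, 0.996, -0.004]
contact_force: [-1.4, -0.4, -0.3]
width: 0.0601
```

```bash
python3 g.py .5446 -.1008 .09 -9.3 12;python3 - <<'E'
from h import *
im,d=snap("side","s7.png")
cv2.imwrite("pics/s7.png",cv2.resize(im[240:370,220:380,::-1],None,fx=4.4,fy=4.4))
im,d=snap("top");P=cloud("top",d)
cv2.imwrite("pics/t7.png",cv2.resize(im[215:320,400:530,::-1],None,fx=5,fy=5))
h=cv2.cvtColor(im,cv2.COLOR_RGB2HSV);m=((h[...,0]>100)&(h[...,0]<125)&(h[...,1]>100)&(h[...,2]>60)).astype(np.uint8)
n,l,s,c=cv2.connectedComponentsWithStats(m)
for i in range(1,n):
    if c[i][1]>240 and c[i][0]>400 and s[i,4]>50: print(s[i,4],ray("top",[c[i]],.043)[0],np.median(P[l==i][:,2]))
E
```

```text
t 14.25 pos [ 0.5468 -0.1503  0.1423] F [-1.4 -0.4 -0.3] w 0.0601
turn(deg) [ -0.52 -11.09  -0.8 ] shift now-frame [1.17 4.88 5.17] shift after-turn [2.08 4.85 4.9 ]
171 [ 0.41947475 -0.40988569  0.043     ] 0.0440197709515526
```

View pics/s7.png

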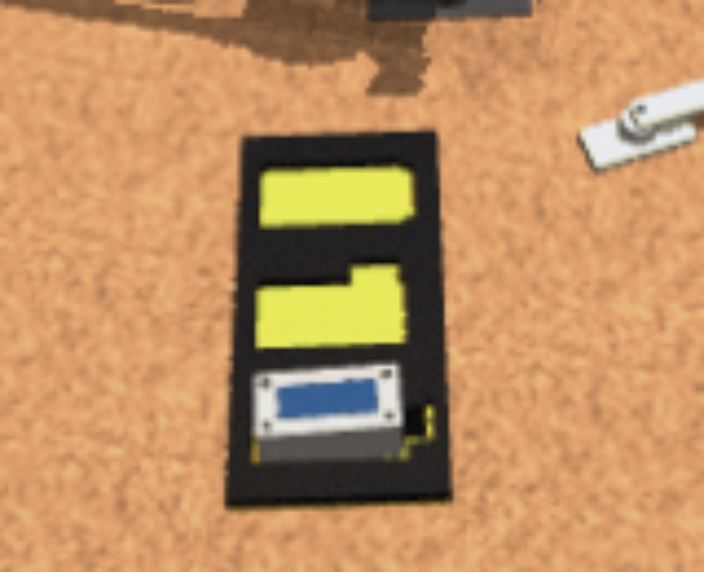

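View pics/t7.png

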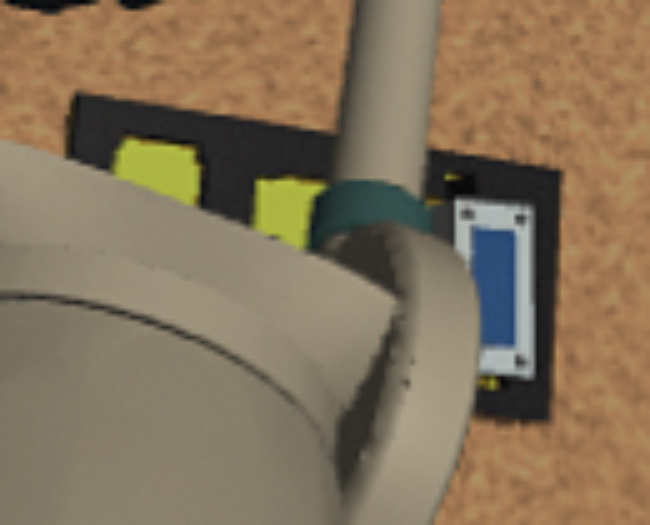

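>>> servo_tool:
  deltas: [0.5, 2.5, 1, -0.5, -5.5, -0.8, 1, 2.3, 1.5, 0, -5.5, 0, 0, 0, 1.5, 0, 0, 0, 0, 0, 0, 0, 0, 0]
  jaw: 6.5

```text
clock: 14.75
position: [0.5403, -0.1091, 0.0991]
ee_rot: [0.105, 0.084, 0.991, -0.012]
contact_force: [-0.0, -0.4, 0.3]
width: 0.0653
```

```bash
python3 g.py .5456 -.101 .08 -9.3 12
```

```text
t 14.75 pos [ 0.5403 -0.1091  0.0991] F [-0.  -0.4  0.3] w 0.0653
turn(deg) [-0.4   0.1  -0.36] shift now-frame [0.03 0.89 1.94] shift after-turn [0.02 0.88 1.95]
```

>>> servo_tool:
  deltas: [0, 0.9, 0.8, -0.4, 0, -0.4, 0, 0, 1.2, 0, 0, 0, 0, 0, 0, 0, 0, 0]

```text
clock: 15.05
position: [0.5474, -0.1039, 0.0796]
ee_rot: [0.106, 0.082, 0.991, -0.009]
contact_force: [-0.6, -0.3, -0.0]
width: 0.065
```

```bash
python3 g.py .5456 -.101 .043 -9.3 12
```

```text
t 15.05 pos [ 0.5474 -0.1039  0.0796] F [-0.6 -0.3 -0. ] w 0.065
turn(deg) [-0.08  0.23 -0.13] shift now-frame [1.   0.26 3.53] shift after-turn [0.98 0.26 3.54]
```

>>> servo_tool:
  deltas: [0.9, 0.25, 0.8, 0, 0, 0, 0, 0, 1.3, 0, 0, 0, 0, 0, 1.2, 0, 0, 0, 0, 0, 0, 0, 0, 0]

```text
clock: 15.45
position: [0.5501, -0.1039, 0.0453]
ee_rot: [0.108, 0.082, 0.991, -0.01]
contact_force: [0.1, 0.1, 1.3]
width: 0.0648
```

```bash
python3 g.py .5456 -.101 .043 -9.3 12
```

```text
t 15.45 pos [ 0.5501 -0.1039  0.0453] F [0.1 0.1 1.3] w 0.0648
turn(deg) [-0.17  0.48 -0.19] shift now-frame [0.53 0.21 0.11] shift after-turn [0.53 0.21 0.12]
```

>>> servo_tool:
  deltas: [0.5, 0.2, 0.1, 0, 0, 0, 0, 0, 0, 0, 0, 0]

```text
clock: 15.65
position: [0.5463, -0.1014, 0.0431]
ee_rot: [0.108, 0.083, 0.991, -0.01]
contact_force: [0.3, 0.4, -0.0]
width: 0.0647
```

>>> servo_tool:
  deltas: [0, 0, 0, 0, 0, 0, 0, 0, 0, 0, 0, 0, 0, 0, 0, 0, 0, 0, 0, 0, 0, 0, 0, 0]
  jaw: 2.5

```text
clock: 16.05
position: [0.5465, -0.1013, 0.0443]
ee_rot: [0.109, 0.082, 0.991, -0.01]
contact_force: [0.1, -0.7, -2.7]
width: 0.0351
```

```bash
python3 g.py .5456 -.101 .043 -9.3 12;python3 g.py .5456 -.101 .14 1.5 0
```

```text
t 16.05 pos [ 0.5465 -0.1013  0.0443] F [ 0.1 -0.7 -2.7] w 0.0351
turn(deg) [-0.19  0.57 -0.19] shift now-frame [0.12 0.02 0.11] shift after-turn [0.12 0.02 0.11]
t 16.05 pos [ 0.5465 -0.1013  0.0443] F [ 0.1 -0.7 -2.7] w 0.0351
turn(deg) [ -1.35  12.52 -10.97] shift now-frame [-1.99 -0.01 -9.36] shift after-turn [ 0.09  0.04 -9.57]
```

>>> servo_tool:
  deltas: [-0.4, 0, -2, 0, 0, 0, -0.6, 0, -3.5, 0, 0, 0, -0.8, 0, -4, 0, 0, 0, 0, 0, -1, 0, 6, -3, 0, 0, 0, -0.8, 6.5, -6, 0, 0, 0, 0, 0, 0]

```text
clock: 16.65
position: [0.5364, -0.0989, 0.1517]
ee_rot: [-0.006, 0.004, 1.0, -0.0]
contact_force: [0.5, -0.0, -2.9]
width: 0.0351
```

```bash
python3 g.py .4542 .2805 .14 1.5 0
```

```text
t 16.65 pos [ 0.5364 -0.0989  0.1517] F [ 0.5 -0.  -2.9] w 0.0351
turn(deg) [-0.02 -0.67 -1.99] shift now-frame [ 8.53 37.87  1.25] shift after-turn [ 7.22 38.14  1.17]
```

>>> servo_tool:
  deltas: [0.8, 4, 0, 0, -0.6, -2, 0.8, 4.4, 0, 0, 0, 0, 0.8, 4.4, 0, 0, 0, 0, 0.8, 4.4, 0, 0, 0, 0, 0.8, 4.4, 0, 0, 0, 0, 0.8, 4.4, 0, 0, 0, 0, 0.8, 4.4, 0, 0, 0, 0, 0.8, 4, 0, 0, 0, 0, 0, 0, 0, 0, 0, 0]

```text
clock: 17.55
position: [0.4572, 0.2531, 0.142]
ee_rot: [0.001, -0.001, 1.0, 0.001]
contact_force: [0.2, -1.1, -2.4]
width: 0.0351
```

```bash
python3 g.py .4542 .2805 .075 1.5 0
```

```text
t 17.55 pos [0.4572 0.2531 0.142 ] F [ 0.2 -1.1 -2.4] w 0.0351
turn(deg) [ 0.12  0.15 -1.41] shift now-frame [0.32 2.73 6.7 ] shift after-turn [0.23 2.75 6.7 ]
```

>>> servo_tool:
  deltas: [0.2, 2.7, 0, 0, 0, -1.4, 0, 0, 3, 0, 0, 0, 0, 0, 3.5, 0, 0, 0, 0, 0, 0, 0, 0, 0]

```text
clock: 17.95
position: [0.4514, 0.2797, 0.0738]
ee_rot: [0.003, -0.012, 1.0, 0.001]
contact_force: [-1.2, -0.0, -2.1]
width: 0.0349
```

```bash
python3 g.py .4542 .2805 .022 1.5 0;python3 - <<'E'
from h import *
im,d=snap("side")
cv2.imwrite("pics/s8.png",cv2.resize(im[90:220,200:370,::-1],None,fx=4.4,fy=4.4))
E
```

```text
t 17.95 pos [0.4514 0.2797 0.0738] F [-1.2 -0.  -2.1] w 0.0349
turn(deg) [ 0.12  0.32 -0.12] shift now-frame [-0.25  0.06  5.18] shift after-turn [-0.28  0.07  5.18]
```

View pics/s8.png

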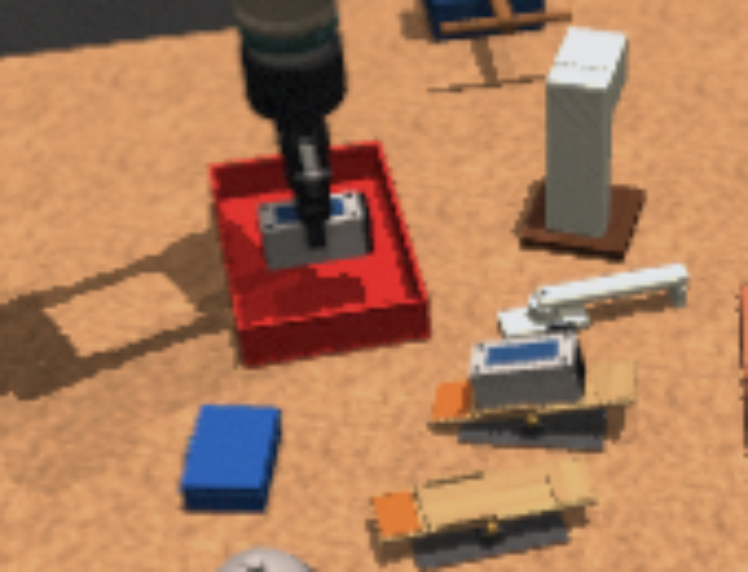

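Well centred over the near half of the crate, level. Lower.

>>> servo_tool:
  deltas: [-0.2, 0, 1.5, 0, 0, 0, 0, 0, 2, 0, 0, 0, 0, 0, 1, 0, 0, 0, 0, 0, 0, 0, 0, 0]

```text
clock: 18.4
position: [0.4588, 0.2793, 0.0352]
ee_rot: [0.009, -0.009, 1.0, 0.004]
contact_force: [-0.2, -0.2, -2.2]
width: 0.035
```

```bash
python3 g.py .4542 .2805 .021 1.5 0
```

```text
t 18.4 pos [0.4588 0.2793 0.0352] F [-0.2 -0.2 -2.2] w 0.035
turn(deg) [ 0.39  1.06 -0.43] shift now-frame [0.48 0.12 1.41] shift after-turn [0.46 0.13 1.42]
```

>>> servo_tool:
  deltas: [0.4, 0.1, 0.7, 0.4, 1, -0.4, 0, 0, 0.6, 0, 0, 0, 0, 0, 0.1, 0, 0, 0, 0, 0, 0, 0, 0, 0]

```text
clock: 18.8
position: [0.4571, 0.2809, 0.0233]
ee_rot: [0.003, -0.012, 1.0, 0.001]
contact_force: [0.2, -0.3, -2.1]
width: 0.0347
```

```bash
python3 g.py .4542 .2805 .021 1.5 0
```

```text
t 18.8 pos [0.4571 0.2809 0.0233] F [ 0.2 -0.3 -2.1] w 0.0347
turn(deg) [ 0.09  0.31 -0.07] shift now-frame [ 0.29 -0.03  0.23] shift after-turn [ 0.29 -0.03  0.23]
```

>>> servo_tool:
  deltas: [0, 0, 0.3, 0, 0.3, 0, 0, 0, 0.2, 0, 0, 0, 0, 0, 0, 0, 0, 0]

```text
clock: 19.1
position: [0.4577, 0.2813, 0.0225]
ee_rot: [0.001, -0.013, 1.0, 0.001]
contact_force: [0.5, 0.2, -3.0]
width: 0.0351
```

```bash
python3 g.py .4542 .2805 .021 1.5 0
```

```text
t 19.1 pos [0.4577 0.2813 0.0225] F [ 0.5  0.2 -3. ] w 0.0351
turn(deg) [ 0.13  0.1  -0.03] shift now-frame [ 0.35 -0.07  0.15] shift after-turn [ 0.35 -0.07  0.15]
```

>>> servo_tool:
  deltas: [0, 0, 0.4, 0, 0, 0, 0, 0, 0.2, 0, 0, 0, 0, 0, 0, 0, 0, 0]

```text
clock: 19.4
position: [0.4585, 0.2817, 0.0223]
ee_rot: [0.002, -0.013, 1.0, 0.002]
contact_force: [-0.3, 0.7, -3.5]
width: 0.0347
```

>>> servo_tool:
  deltas: [0, 0, 0, 0, 0, 0, 0, 0, 0, 0, 0, 0, 0, 0, 0, 0, 0, 0, 0, 0, 0, 0, 0, 0]
  jaw: 5.5

```text
clock: 19.8
position: [0.4599, 0.2824, 0.0222]
ee_rot: [0.004, -0.013, 1.0, 0.002]
contact_force: [0.1, 0.3, -0.0]
width: 0.0553
```

>>> servo_tool:
  deltas: [0, 0, -3, 0, 0, 0, 0, 0, -4, 0, 0, 0, 0, 0, -4, 0, 0, 0, 0, 0, -1, 0, 0, 0, 0, 0, 0, 0, 0, 0]

```text
clock: 20.3
position: [0.4584, 0.2815, 0.1437]
ee_rot: [0.001, -0.013, 1.0, 0.001]
contact_force: [-0.1, 0.2, -0.5]
width: 0.0548
```

```bash
python3 g.py .5907 .1139 .09 -17.2 12;python3 g.py .5907 .1139 .13 -17.2 0;python3 - <<'E'
from h import *
im,d=snap("side")
cv2.imwrite("pics/s9.png",cv2.resize(im[90:220,200:370,::-1],None,fx=4.4,fy=4.4))
E
```

```text
t 20.3 pos [0.4584 0.2815 0.1437] F [-0.1  0.2 -0.5] w 0.0548
turn(deg) [  2.11 -11.8   18.61] shift now-frame [-12.78 -17.11   5.35] shift after-turn [-16.1  -12.1    8.91]
t 20.3 pos [0.4584 0.2815 0.1437] F [-0.1  0.2 -0.5] w 0.0548
turn(deg) [ 0.15  0.1  18.69] shift now-frame [-12.79 -17.1    1.35] shift after-turn [-17.59 -12.1    1.37]
```

View pics/s9.png

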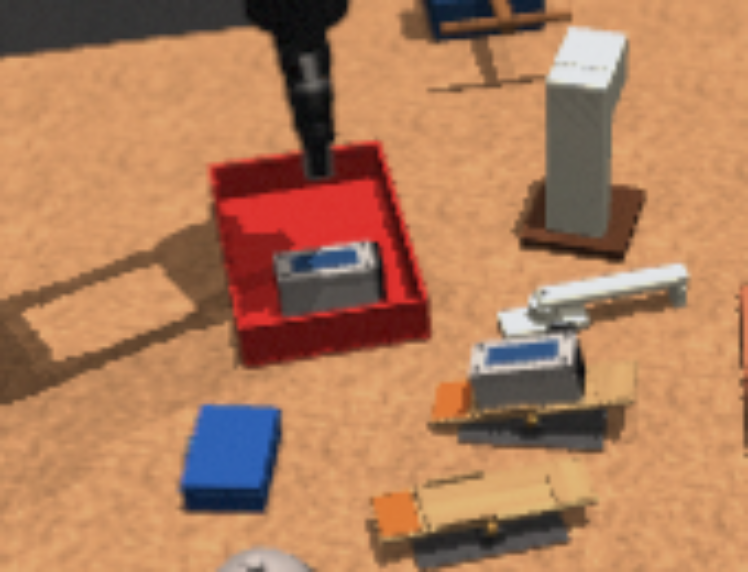

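>>> servo_tool:
  deltas: [-2.8, -3.6, 0, 0, 0, 6.2, -3, -3.4, 0, 0, 0, 6.2, -3.2, -3, 0, 0, 0, 6.2, -3.4, -2.4, 0.2, 0, 0, 0, -3.4, -2.3, 0.5, 0, 0, 0, 0, 0, 0, 0, 0, 0]
  jaw: 6.5

```text
clock: 20.95
position: [0.5886, 0.1034, 0.1225]
ee_rot: [-0.008, 0.153, 0.988, -0.001]
contact_force: [-0.6, 0.3, 0.1]
width: 0.0653
```

```bash
python3 g.py .5907 .1139 .1 -17.2 12
```

```text
t 20.95 pos [0.5886 0.1034 0.1225] F [-0.6  0.3  0.1] w 0.0653
turn(deg) [ -0.31 -12.87  -0.35] shift now-frame [0.08 1.07 2.25] shift after-turn [0.58 1.06 2.18]
```

>>> servo_tool:
  deltas: [0, 1, 0.3, -0.3, -6.4, -0.3, 0, 0, 0.5, 0, -6.4, 0, 0.2, 0, 0.8, 0, 0, 0, 0, 0, 0, 0, 0, 0]

```text
clock: 21.35
position: [0.5878, 0.1112, 0.0963]
ee_rot: [0.098, 0.151, 0.984, -0.017]
contact_force: [0.2, -0.4, 0.4]
width: 0.0649
```

```bash
python3 g.py .5907 .1139 .08 -17.2 12
```

```text
t 21.35 pos [0.5878 0.1112 0.0963] F [ 0.2 -0.4  0.4] w 0.0649
turn(deg) [-0.31 -0.6  -0.23] shift now-frame [0.13 0.35 1.64] shift after-turn [0.15 0.34 1.64]
```

>>> servo_tool:
  deltas: [0.1, 0.3, 0.7, -0.3, -0.6, -0.2, 0, 0, 1, 0, 0, 0, 0, 0, 0, 0, 0, 0]

```text
clock: 21.65
position: [0.5922, 0.1138, 0.0772]
ee_rot: [0.101, 0.149, 0.984, -0.016]
contact_force: [-0.5, 0.4, 1.1]
width: 0.0651
```

```bash
python3 g.py .5907 .1139 .043 -17.2 12
```

```text
t 21.65 pos [0.5922 0.1138 0.0772] F [-0.5  0.4  1.1] w 0.0651
turn(deg) [-0.04 -0.3  -0.  ] shift now-frame [ 0.84 -0.03  3.32] shift after-turn [ 0.85 -0.04  3.31]
```

>>> servo_tool:
  deltas: [0.8, 0, 0.8, 0, 0, 0, 0, 0, 1.3, 0, 0, 0, 0, 0, 1, 0, 0, 0, 0, 0, 0, 0, 0, 0]

```text
clock: 22.05
position: [0.592, 0.1139, 0.0422]
ee_rot: [0.1, 0.149, 0.984, -0.016]
contact_force: [1.0, 0.4, -0.4]
width: 0.0651
```

```bash
python3 g.py .5907 .1139 .043 -17.2 12
```

```text
t 22.05 pos [0.592  0.1139 0.0422] F [ 1.   0.4 -0.4] w 0.0651
turn(deg) [-0.06 -0.36 -0.06] shift now-frame [ 0.11 -0.04 -0.1 ] shift after-turn [ 0.11 -0.04 -0.1 ]
```

>>> servo_tool:
  deltas: [0.1, 0, -0.1, 0, 0, 0, 0, 0, 0, 0, 0, 0, 0, 0, 0, 0, 0, 0, 0, 0, 0, 0, 0, 0, 0, 0, 0, 0, 0, 0]
  jaw: 2.5

```text
clock: 22.55
position: [0.5907, 0.1141, 0.043]
ee_rot: [0.1, 0.149, 0.984, -0.016]
contact_force: [0.6, 0.7, -2.6]
width: 0.0352
```

>>> servo_tool:
  deltas: [-0.4, 0, -2, 0, 0, 0, -0.6, 0, -3.5, 0, 0, 0, -0.8, 0, -4, 0, 0, 0, 0, 0, -1, 0, 6, -3, 0, 0, 0, -0.8, 6.5, -6, 0, 0, 0, 0, 0, 0]

```text
clock: 23.15
position: [0.5833, 0.1158, 0.1516]
ee_rot: [-0.012, 0.071, 0.997, 0.001]
contact_force: [-0.3, 0.3, -2.6]
width: 0.035
```

```bash
python3 g.py .4518 .3705 .14 1.5
```

```text
t 23.15 pos [0.5833 0.1158 0.1516] F [-0.3  0.3 -2.6] w 0.035
turn(deg) [ 0.13 -1.4  -9.63] shift now-frame [16.59 23.35  1.57] shift after-turn [12.48 25.8   1.16]
```

>>> servo_tool:
  deltas: [2.4, 4, 0, 0, -1.4, -4.8, 2.2, 4.2, 0, 0, 0, -4.8, 2.1, 4.2, 0, 0, 0, 0, 2.1, 4.2, 0, 0, 0, 0, 2.1, 4.2, 0, 0, 0, 0, 1.5, 4, 0, 0, 0, 0, 0, 0, 0, 0, 0, 0]

```text
clock: 23.85
position: [0.457, 0.3709, 0.1451]
ee_rot: [0.004, -0.004, 1.0, -0.002]
contact_force: [-0.4, -0.7, -2.9]
width: 0.0351
```

```bash
python3 g.py .4518 .3705 .075 1.5
```

```text
t 23.85 pos [0.457  0.3709 0.1451] F [-0.4 -0.7 -2.9] w 0.0351
turn(deg) [-0.19  0.44 -1.01] shift now-frame [ 0.57 -0.01  7.  ] shift after-turn [ 0.52 -0.03  7.01]
```

>>> servo_tool:
  deltas: [0.4, 0, 2.5, 0, 0.4, -1, 0, 0, 2.5, 0, 0, 0, 0, 0, 1.5, 0, 0, 0, 0, 0, 0, 0, 0, 0]

```text
clock: 24.25
position: [0.4481, 0.3703, 0.0766]
ee_rot: [0.002, -0.013, 1.0, -0.003]
contact_force: [-0.8, 0.2, -2.9]
width: 0.0351
```

```bash
python3 g.py .4518 .3705 .035 1.5;python3 - <<'E'
from h import *
im,d=snap("side")
cv2.imwrite("pics/s10.png",cv2.resize(im[90:220,200:370,::-1],None,fx=4.4,fy=4.4))
E
```

```text
t 24.25 pos [0.4481 0.3703 0.0766] F [-0.8  0.2 -2.9] w 0.0351
turn(deg) [-0.33  0.26 -0.04] shift now-frame [-0.35  0.03  4.16] shift after-turn [-0.37  0.01  4.16]
```

View pics/s10.png

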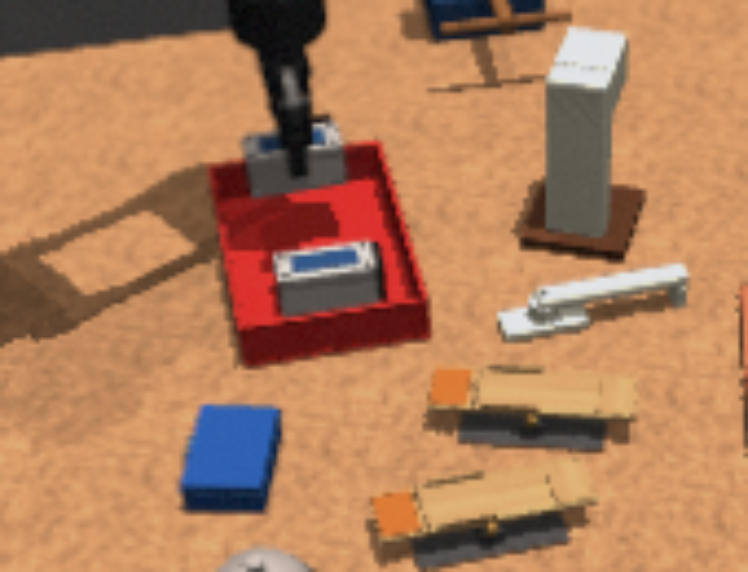

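>>> servo_tool:
  deltas: [-0.3, 0, 1.5, -0.3, 0.2, 0, 0, 0, 2, 0, 0, 0, 0, 0, 1, 0, 0, 0, 0, 0, 0, 0, 0, 0]

```text
clock: 24.7
position: [0.4541, 0.3707, 0.0351]
ee_rot: [0.005, -0.011, 1.0, 0.002]
contact_force: [-0.5, 0.0, -2.8]
width: 0.0348
```

```bash
python3 g.py .4518 .3705 .021 1.5
```

```text
t 24.7 pos [0.4541 0.3707 0.0351] F [-0.5  0.  -2.8] w 0.0348
turn(deg) [ 0.2   0.59 -0.26] shift now-frame [ 0.25 -0.02  1.41] shift after-turn [ 0.23 -0.01  1.41]
```

>>> servo_tool:
  deltas: [0.2, 0, 0.6, 0.2, 0.6, 0, 0, 0, 0.7, 0, 0, 0, 0, 0, 0.3, 0, 0, 0, 0, 0, 0, 0, 0, 0]

```text
clock: 25.1
position: [0.4539, 0.3716, 0.0209]
ee_rot: [0.002, -0.01, 1.0, 0.001]
contact_force: [0.4, -0.6, -2.5]
width: 0.0351
```

```bash
python3 g.py .4518 .3705 .02 1.5
```

```text
t 25.1 pos [0.4539 0.3716 0.0209] F [ 0.4 -0.6 -2.5] w 0.0351
turn(deg) [ 0.13  0.22 -0.3 ] shift now-frame [ 0.21 -0.1   0.09] shift after-turn [ 0.21 -0.1   0.09]
```

>>> servo_tool:
  deltas: [0, 0, 0.1, 0, 0, 0, 0, 0, 0, 0, 0, 0]

```text
clock: 25.3
position: [0.4541, 0.3717, 0.021]
ee_rot: [0.002, -0.011, 1.0, 0.001]
contact_force: [-1.1, 0.3, -3.4]
width: 0.0351
```

>>> servo_tool:
  deltas: [0, 0, 0, 0, 0, 0, 0, 0, 0, 0, 0, 0, 0, 0, 0, 0, 0, 0, 0, 0, 0, 0, 0, 0]
  jaw: 5.5

```text
clock: 25.7
position: [0.4556, 0.3728, 0.0221]
ee_rot: [0.004, -0.01, 1.0, 0.003]
contact_force: [-0.2, 0.9, 0.1]
width: 0.0549
```

>>> servo_tool:
  deltas: [0, 0, -3, 0, 0, 0, 0, 0, -4, 0, 0, 0, 0, 0, -4, 0, 0, 0, 0, 2, -4, 0, 0, 0, 2, 4, -3, 0, 0, 0, 3, 4, 0, 0, 0, 0, 4, 3, 0, 0, 0, 0, 4, 3, 0, 0, 0, 0, 4, 3, 0, 0, 0, 0, 0, 0, 0, 0, 0, 0]

```text
clock: 26.7
position: [0.2806, 0.5628, 0.2078]
ee_rot: [0.005, -0.007, 1.0, 0.006]
contact_force: [0.2, -1.0, -0.1]
width: 0.0554
```

```bash
python3 - <<'E'
from h import *
im,d=snap("side","s11.png");im,d=snap("top","t11.png");P=cloud("top",d)
h=cv2.cvtColor(im,cv2.COLOR_RGB2HSV);m=((h[...,0]>100)&(h[...,0]<125)&(h[...,1]>100)&(h[...,2]>60)).astype(np.uint8)
n,l,s,c=cv2.connectedComponentsWithStats(m)
for i in range(1,n):
    if s[i,4]>80:
        q=P[l==i];A=np.c_[q[:,:2]-q[:,:2].mean(0),np.ones(len(q))];g=np.linalg.lstsq(A,q[:,2],rcond=None)[0]
        print(s[i,4],c[i].round(1),ray("top",[c[i]],.043)[0].round(4),g.round(3))
print(manip.get_state()["clock"])
E
```

```text
130 [451.7 102.6] [ 0.8503 -0.3396  0.043 ] [-0.007  0.042  0.068]
82 [ 22.4 177. ] [0.6579 0.7397 0.043 ] [ 0.023 -1.129  0.051]
195 [201.7 257.9] [0.4566 0.2819 0.043 ] [-0.13  -3.376  0.053]
173 [163.3 259.6] [0.4531 0.3716 0.043 ] [-0.034 -2.554  0.049]
184 [498.5 272. ] [ 0.4184 -0.4092  0.043 ] [0.004 0.065 0.044]
980 [278.6 298.3] [0.3637 0.1008 0.043 ] [ 0.182 -0.654  0.035]
26.8
```

View pics/t11.png

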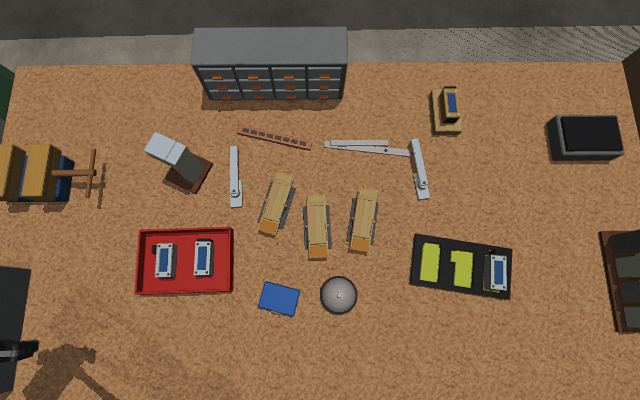

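View pics/s11.png

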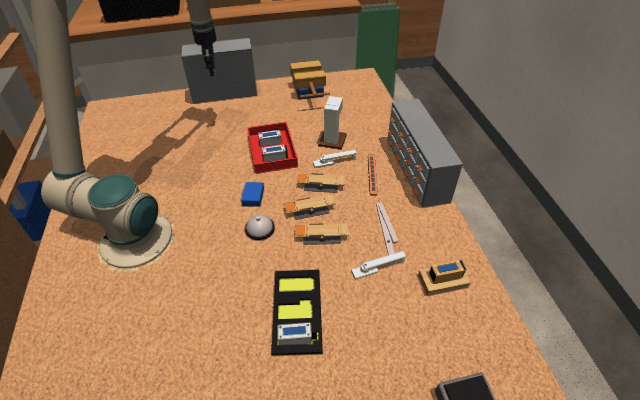

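```bash
python3 - <<'E'
from h import *
im,d=snap("top");P=cloud("top",d)
h=cv2.cvtColor(im,cv2.COLOR_RGB2HSV);m=((h[...,0]>100)&(h[...,0]<125)&(h[...,1]>100)&(h[...,2]>60)).astype(np.uint8)
n,l,s,c=cv2.connectedComponentsWithStats(m)
for i in range(1,n):
    if s[i,4]>80 and s[i,4]<300 and c[i][1]>200:
        q=P[l==i];q=q[abs(q[:,2]-np.median(q[:,2]))<.008];A=np.c_[q[:,:2]-q[:,:2].mean(0),np.ones(len(q))];g=np.linalg.lstsq(A,q[:,2],rcond=None)[0]
        cn=max(cv2.findContours((l==i).astype(np.uint8),0,1)[0],key=cv2.contourArea).reshape(-1,2)
        r=cv2.minAreaRect((ray("top",cn,.043)[:,:2]*1000).astype(np.float32));print(c[i].round(),len(q),g.round(3),r[1:])
manip.sign_off()
E
```

```text
[202. 258.] 194 [-0.002 -0.046  0.044] ((51.31953811645508, 19.690185546875), 0.31174236536026)
[163. 260.] 170 [ 0.011 -0.099  0.043] ((49.10689163208008, 18.117298126220703), 0.9537891745567322)
[498. 272.] 184 [0.003 0.026 0.044] ((16.398733139038086, 52.4326171875), 83.38591003417969)
the job is handed in; nothing more can be done
```

I pressed all three see-saws. The ear and step cases stayed down, so they are rattlers; the nose case came back level, so it is solid. The step and ear cases went into the red crate side by side, and the nose case into its tray pocket. Each was set down under grip before I let go. I handed the job in at about 27 s of the 69 s allowed; no verdict is reported.

**Nose case:** it is about 2 mm off the pocket centre and about 3° off the tray's angle. Its top is at z 0.044 m against 0.043 expected when fully home, so it looks seated.

**Crate cases:** both tops are at z 0.043–0.044 m, so both are on the crate floor. The fitted tilts along their length are near zero. The crosswise depth fits gave slopes of −0.05 for the step case and −0.10 for the ear case. I took these as depth noise across the narrow label, since both look flat in the pictures. The −0.10 is close to the 0.12 rad limit, and I did not check it another way.

**Other objects:** the bell, handles, vent cover, shim pack and hinge arm look unmoved in the last pictures compared with the first. I judged this by eye only, apart from the shim pack, whose centre measured the same pixel before and after. The gripper is clear of everything.

**Cameras:** the two views disagreed by 5 to 7 mm when I located the cases, so I used the top camera throughout.

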